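# Clear the sorting plate into the kit tray

## Robot

A 6-joint arm with a two-finger parallel gripper is mounted at the origin on a cart in front of the work surface, level with it; the furniture and walls round the work are solid. World frame = base frame: x ahead of the robot, y to its left, z up, the work surface at z = 0. Lengths are in m, angles in rad, forces in N, time in s.
With the tool pointing down it reaches from about 0.35 to 0.775 m from the base axis. Payload 7.3 kg.
Tool frame: the origin (TCP) lies at the very end of the fingers, on their centre line; the grasp point (between the pads) lies 19 mm behind it; z points along the fingers, y is the line along which they close (so a half turn about z gives the same grasp; the last joint's range is limited). The gripper opens to 92 mm and grips with 3 to 60 N. Pads are 19 mm wide; open, the fingers measure 130 mm over their backs; the gripper's body (75 mm by 190 mm) begins 47 mm behind the grasp point.
Start: joints at [-1.472, 0.342, 1.524, -0, 1.275, -0.146], TCP at [0.127, -0.509, 0.227] pointing down, gripper open.
Joint ranges: [-2.53, 2.53], [-0.77, 2.02], [0.04, 2.7], [-1, 4.14], [0.28, 2.66], [-3.11, 3.11]. Speed limits (rad/s): [2.57, 2.57, 3.14, 3.14, 3.14, 3.14].

## Interface

Orientations are given as [roll, pitch, yaw] about the fixed x, y, z axes, in that order (R = Rz(yaw) Ry(pitch) Rx(roll)).
In Python, from cell import robot gives the robot as it stands. The module is installed in compiled form; this text tells all that it offers.
- The arm moves only by the tool arm_command, never from a script. Its argument "moves" is a list of rows, each a list of 3 entries, a list of its own where there are three numbers: the shift along the tool's x, y, z in m, then the turn, a rotation vector about the tool's x, y, z in rad, then the finger opening in m, from 0 to 0.0918. In form: [[[dx, dy, dz], [ax, ay, az], claw], ...]. A call has exactly 5 rows; each row is the pose to reach, as a shift and turn from the pose commanded when the call began, along the tool's axes at that moment; what a row does not reach only later rows make up. A row lasts 1/10 s, in which the tool goes at most 50 mm and 8.59 degrees, less where a joint would pass 70% of its speed; a pose out of reach is approached as far as the arm can. A call with a gripper value outside its range is refused whole. The fingers move at their own pace and stop on an object; "squeeze" is the grip in N (left out, the last holds). Time passes only in rows, so rows that repeat a pose let the fingers close, or fill a call up. It gives the time, the measured TCP pose, the force, the opening and the grip force at its end, in the units of the state.
- robot.observe(): the state, without advancing time (a new reading comes with each control period).
- robot.read_camera(name): name is "scene" or "top" or "wrist"; returns the picture (420x560x3 uint8, red, green, blue); there is no depth.
- robot.camera_model(name): a dict with "fx", "fy", "cx", "cy" (pixels), "R" (3x3) and "t" (3): a world point X has camera coordinates R X + t. Camera axes: x right, y down, z forward; pixel columns grow to the right and rows downward; lengths in m; the calibration is good to about 2 mm. A picture is of the moment at which its call begins: read the wrist's pose just before it. camera_model takes no time and is no camera call; for the wrist camera it gives the pose at the moment of the call.
- robot.hand_in(): hands the job in; it is judged then, once.
The state is a dict: "time": time; "qpos": joint angles; "qvel": joint speeds; "joint_efforts": joint torques, N m; "tool_pos": TCP position; "tool_rot": TCP orientation; "contact_force": force on the tool from outside, world axes, zero at the start; "torque": the same for the moment, N m; "opening": finger opening in m; "grip_force": force on a finger pad.
Only numpy, scipy, OpenCV 4.12 (cv2) and the standard library are available. Lean on these libraries where they do the work, as an engineer would, in place of code of your own. Each camera call takes 0.05 s, during which the arm holds its last target. There are 200 camera calls.

## Task

Clear the leftover terminal blocks off the two lanes of the sorting plate into the kit tray, the green ones first and then the blue ones, never both in the scoop at once. For each colour stand the orange scoop on the bench beneath the open end of that lane, push all its blocks over the edge into the scoop with the scraper block (do not touch blocks on the plate with the fingers), and tip the scoop nose down over the cell with the card of the same colour so that every block ends up in that cell. At the end stand scoop and scraper upright on the black tool mat; leave the other things on the bench alone.

Things in the scene. Friction and masses are not known exactly. Their poses are not given: they have to be found in the camera images.
- plate: fixed aluminium sorting plate, 144 (x) x 180 (y) mm, origin at the centre of its underside, on the bench. Flat top at z = 40 with two lanes 60 mm wide (centres x = -34 and +34), parted and bounded by rims 8 mm wide, 11 mm high, also across the -y end; the last 35 mm there start free of blocks. The +y end is open: the 8 mm top sheet ends at y = +90, its plinth at y = +70, with 32 mm clear height beneath the overhang
- tab_green: fixed green tab on the end rim of the lane that holds the green blocks; its origin lies at the middle of that lane (at the plate's y = 0) on the plate's top surface, axes parallel to the plate's
- tab_blue: the same for the blue blocks' lane
- tray: fixed grey kit tray, 172 (x) x 256 (y) x 55 mm high, origin at the centre of its underside, open on top, parted by 4 mm walls (47 mm high) into 2 (along x) by 3 (along y) cells of 80 x 80 mm; each cell floor carries one card: green, blue, yellow, red, white or black
- card_green: fixed green card, 74 x 74 x 1.5 mm, centred on the floor of the tray cell for green blocks; origin at the centre of its underside, axes parallel to the tray's
- card_blue: the same in blue, in the cell for blue blocks
- mat: fixed black rubber tool mat, 230 (its x) x 250 (its y) x 3 mm, origin at the centre of its underside; scoop and scraper start on it
- scoop: loose orange scoop, 120 g: channel 130 (x) x 56 (y) mm, 50 mm wide inside, walls 28 mm high and 3 mm thick, floor 3 mm, open at its nose (-x end), closed at the back. Origin at the centre of the channel's underside, z up. Black handle fin at the back, 12 mm thick (y), x = 65 to 99, z = 15 to 95. Blocks lie still on a level floor and slide out when it tips nose down by 45 degrees or more
- scoop_nose (a point): middle of the nose edge of the scoop's floor; axes as the scoop's
- scoop_grip (a point): point to grip on the scoop's handle fin, 75 mm above the scoop's underside; grip across y (12 mm)
- scraper: loose yellow scraper block, 150 g, origin at the centre of its underside, z up: foot 50 (x) x 40 (y) x 20 mm high with a black rubber sole, and a grip 42 (x) x 18 (y) mm on top, up to 55 mm above the underside; grip across y. Its long faces (+y or -y) push
- solder_reel: bystander: blue-flanged solder reel, 56 mm diameter, 58 mm high, standing
- tip_tin: bystander: small round metal tin, 41 mm diameter, 18 mm high
- flux_pen: bystander: white flux pen with a green cap, 115 x 14 x 15 mm, lying
- cutters: bystander: side cutters with orange grips, 126 x 53 x 13 mm, lying
- green_1: loose green terminal block, 16 (x) x 10 (y) x 11 (z) mm, 12 g, origin at the centre of its underside; may come to lie on any face. Two to four of each colour are present
- green_2: loose green terminal block, 16 (x) x 10 (y) x 11 (z) mm, 12 g, origin at the centre of its underside; may come to lie on any face. Two to four of each colour are present
- green_3: loose green terminal block, 16 (x) x 10 (y) x 11 (z) mm, 12 g, origin at the centre of its underside; may come to lie on any face. Two to four of each colour are present
- green_4: loose green terminal block, 16 (x) x 10 (y) x 11 (z) mm, 12 g, origin at the centre of its underside; may come to lie on any face. Two to four of each colour are present
- blue_1: loose blue terminal block, 16 (x) x 10 (y) x 11 (z) mm, 12 g, origin at the centre of its underside; may come to lie on any face. Two to four of each colour are present
- blue_2: loose blue terminal block, 16 (x) x 10 (y) x 11 (z) mm, 12 g, origin at the centre of its underside; may come to lie on any face. Two to four of each colour are present
- blue_3: loose blue terminal block, 16 (x) x 10 (y) x 11 (z) mm, 12 g, origin at the centre of its underside; may come to lie on any face. Two to four of each colour are present
- blue_4: loose blue terminal block, 16 (x) x 10 (y) x 11 (z) mm, 12 g, origin at the centre of its underside; may come to lie on any face. Two to four of each colour are present

How it is judged:
By the outcome, as a careful person would: the job done as asked, in the order asked, and still so for the second after the job is handed in, with the robot touching nothing.
Of green_1, green_2, green_3, green_4 only 2 to 4 are there at a start; the rules pass over those that are not, and their reading is None.
Of blue_1, blue_2, blue_3, blue_4 only 2 to 4 are there at a start; the rules pass over those that are not, and their reading is None.
At some moment in a run one of scoop, scraper may be knocked a few centimetres aside while the robot is not near it.
It also fails if it takes over 210 s, if anything falls off the work surface, if the arm or the gripper's body presses on something with over 40 N, if the wrist force passes 120 N, or if a joint passes its speed limit or range.

## Working session

There is one attempt and no reset: what is moved stays moved. The work goes in short steps, Python scripts to look and compute and a tool call to move; the robot and the scene stay as the last step left them, time stands still between calls to the robot, and variables do not carry over. Pictures are saved under pics/ and viewed, at most 14 in all, crops included, and the job is handed in when it is done.

Besides the shell and the picture viewer there is one more tool, called as name(argument=value, ...) on one line, values as JSON. arm_command: Moves the arm, as the interface text tells. Its arguments: {"type":"object","properties":{"moves":{"type":"array"},"squeeze":{"type":"number"}},"required":["moves"]}

```bash
mkdir -p pics; ls; python3 - <<'E'
from cell import robot
import cv2,numpy as np
s=robot.observe();print({k:np.round(v,3).tolist() for k,v in s.items()})
for n in("top","scene"):
    m=robot.camera_model(n);print(n,{k:np.round(v,4).tolist() for k,v in m.items()})
    im=robot.read_camera(n);cv2.imwrite(f"pics/{n}0.png",cv2.cvtColor(im,cv2.COLOR_RGB2BGR))
m=robot.camera_model("wrist");print({k:np.round(v,4).tolist() for k,v in m.items()})
E
```

```text
pics
{'time': 0.0, 'qpos': [-1.472, 0.343, 1.525, -0.0, 1.275, -0.146], 'qvel': [-0.0, 0.0, 0.001, 0.0, 0.001, -0.0], 'joint_efforts': [0.0, -43.125, -24.422, 0.072, 0.056, -0.0], 'tool_pos': [0.127, -0.509, 0.226], 'tool_rot': [-3.14, -0.0, 0.245], 'contact_force': [-0.098, 0.378, 0.707], 'torque': [-0.034, 0.016, 0.004], 'grip_force': 0.0, 'opening': 0.092}
top {'fx': 463.4581, 'fy': 463.4581, 'cx': 287.3173, 'cy': 210.311, 'R': [[0.0236, -0.9997, -0.0078], [-0.9955, -0.0228, -0.0917], [0.0915, 0.0099, -0.9958]], 't': [0.0442, 0.5734, 1.3872]}
scene {'fx': 418.5717, 'fy': 418.5717, 'cx': 282.107, 'cy': 212.7868, 'R': [[-0.5232, -0.8521, 0.0111], [-0.6525, 0.3922, -0.6484], [0.5482, -0.3465, -0.7612]], 't': [0.3549, 0.389, 1.2892]}
{'fx': 326.25, 'fy': 326.25, 'cx': 281.3038, 'cy': 215.2724, 'R': [[0.2417, -0.9703, -0.0016], [-0.9395, -0.2345, 0.2496], [-0.2426, -0.0589, -0.9683]], 't': [-0.5245, -0.0314, 0.3894]}
```

View pics/top0.png

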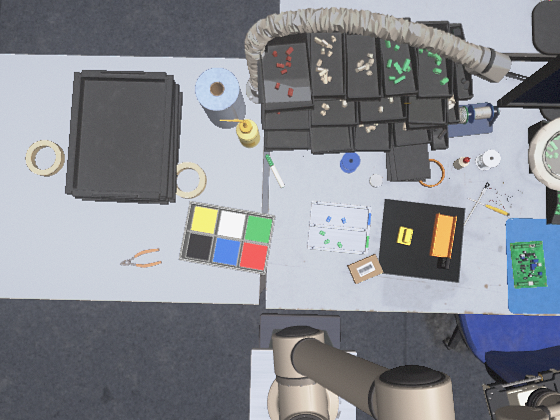

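View pics/scene0.png

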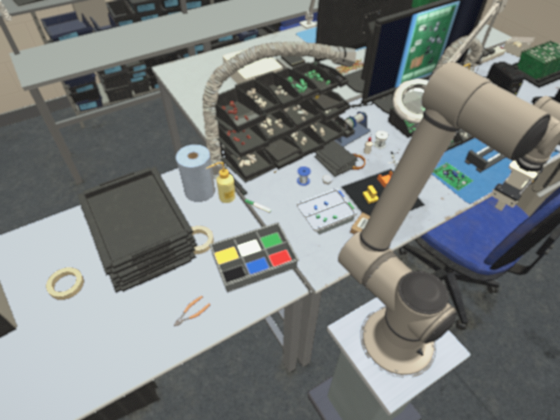

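The top view shows the plate at (308–370, 202–252) with its open end to the left. The blue lane is the upper one and the green lane the lower. The tray is at (180–273, 203–272), the mat at (380–465, 200–282), the scraper near (404,236), and the scoop near (444,235) with its handle toward the robot. Next I'll measure them.

```bash
cat > h.py <<'E'
import cv2,numpy as np
from cell import robot
from scipy.spatial.transform import Rotation as Ro
def snap(n,f=None):
    m=robot.camera_model(n);im=robot.read_camera(n)
    if f: cv2.imwrite(f"pics/{f}.png",cv2.cvtColor(im,cv2.COLOR_RGB2BGR))
    return im,m
def ray(m,px,z):
    "pixels (N,2) -> world points on plane z"
    px=np.atleast_2d(np.asarray(px,float));R=np.array(m["R"]);t=np.array(m["t"])
    d=np.c_[(px[:,0]-m["cx"])/m["fx"],(px[:,1]-m["cy"])/m["fy"],np.ones(len(px))]@R
    c=-R.T@t
    return c+d*((z-c[2])/d[:,2])[:,None]
def proj(m,X):
    p=np.atleast_2d(X)@np.array(m["R"]).T+np.array(m["t"])
    return np.c_[m["fx"]*p[:,0]/p[:,2]+m["cx"],m["fy"]*p[:,1]/p[:,2]+m["cy"]]
HSV=dict(green=((45,110,60),(85,255,255)),blue=((100,120,60),(125,255,255)),yellow=((22,140,120),(34,255,255)),orange=((5,150,120),(18,255,255)),red=((0,150,120),(4,255,255)),black=((0,0,0),(180,255,70)))
def blobs(im,c,box,amin=6):
    x0,y0,x1,y1=box;h=cv2.cvtColor(im,cv2.COLOR_RGB2HSV)
    k=np.zeros(h.shape[:2],np.uint8);k[y0:y1,x0:x1]=cv2.inRange(h,*HSV[c])[y0:y1,x0:x1]
    cs,_=cv2.findContours(k,cv2.RETR_EXTERNAL,cv2.CHAIN_APPROX_NONE)
    return [(cv2.minAreaRect(q),cv2.contourArea(q),q) for q in cs if cv2.contourArea(q)>=amin]
def tool():
    s=robot.observe();return np.array(s["tool_pos"]),Ro.from_euler("xyz",s["tool_rot"]).as_matrix(),s
def delta(pos,rpy):
    "shift and turn in the tool axes from the present pose"
    p,R,s=tool();Rt=Ro.from_euler("xyz",rpy).as_matrix()
    return np.round(R.T@(np.array(pos)-p),4).tolist(),np.round(Ro.from_matrix(R.T@Rt).as_rotvec(),4).tolist()
E
python3 - <<'E'
from h import *
im,m=snap("top")
cv2.imwrite("pics/c1.png",cv2.resize(cv2.cvtColor(im,6-2)[190:300,170:480] if 0 else cv2.cvtColor(im,cv2.COLOR_RGB2BGR)[140:290,255:470],None,fx=3.7,fy=3.7,interpolation=cv2.INTER_CUBIC))
for c,box,z in [("green",(240,200,280,250),.0015),("blue",(200,230,250,272),.0015),("red",(230,235,280,280),.0015),("yellow",(180,200,225,240),.0015),("green",(300,195,376,260),.05),("blue",(300,195,376,260),.05),("yellow",(380,200,470,290),.055),("orange",(420,200,470,290),.03),("black",(376,190,470,290),.003)]:
    for r,a,q in blobs(im,c,box,3):
        print(c,a,np.round(r[0],1),np.round(r[1],1),round(r[2]),np.round(ray(m,r[0],z)[0,:2],3), np.round(ray(m,cv2.boxPoints(r),z)[:,:2],3).tolist() if a>80 else '')
E
```

```text
green 480.0 [258.  228.9] [23.  22.9] 9 [0.515 0.147] [[0.485, 0.187], [0.555, 0.178], [0.545, 0.107], [0.475, 0.117]]
blue 500.0 [226.1 251.1] [22.9 23.8] 10 [0.444 0.244] [[0.413, 0.284], [0.486, 0.273], [0.475, 0.203], [0.403, 0.214]]
red 482.5 [253.2 255.6] [23.  22.9] 9 [0.432 0.159] [[0.402, 0.199], [0.472, 0.19], [0.462, 0.119], [0.393, 0.129]]
green 4.0 [367.1 241. ] [ 1.2 10.2] 6 [ 0.484 -0.182] 
blue 9.5 [368.9 218.6] [ 1.7 11. ] 8 [ 0.551 -0.187] 
orange 123.0 [450.8 238. ] [13.3 44.6] 23 [ 0.499 -0.438] [[0.444, -0.393], [0.57, -0.446], [0.555, -0.483], [0.43, -0.43]]
orange 83.5 [434.4 234.4] [ 5.4 41.6] 6 [ 0.509 -0.388] [[0.447, -0.373], [0.573, -0.387], [0.571, -0.404], [0.446, -0.389]]
black 5693.0 [421.2 240.1] [81.6 73.4] 7 [ 0.492 -0.356] [[0.392, -0.219], [0.617, -0.244], [0.593, -0.495], [0.369, -0.466]]
```

View pics/c1.png

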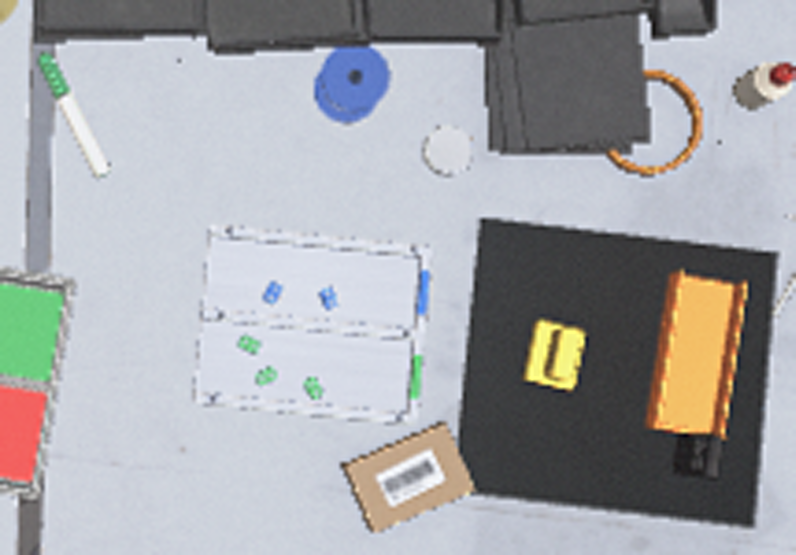

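The crop shows three green blocks (crop px (249,345), (265,376), (314,387)) and two blue ones ((272,292), (329,298)). The scraper is at (555,353) and the scoop at (697,355), with its nose up in the picture (world +x). I'll go over the mat for a wrist look.

```bash
python3 - <<'E'
from h import *
print(delta((.42,-.38,.33),(np.pi,0,-.1)))
im,m=snap("wrist");c=-np.array(m["R"]).T@m["t"];p,R,s=tool();print("cam in tool",np.round(R.T@(c-p),3),np.round(np.array(m["R"])@R,2).tolist())
E
```

```text
([0.3153, -0.0543, -0.1037], [-0.0012, 0.0, 0.3448])
cam in tool [ 0.066  0.    -0.158] [[-0.0, 1.0, 0.0], [-0.97, -0.0, -0.25], [-0.25, -0.0, 0.97]]
```

arm_command(moves=[[[0.04, -0.007, -0.02], [0, 0, 0.07], 0.0918], [[0.08, -0.014, -0.04], [0, 0, 0.14], 0.0918], [[0.12, -0.021, -0.06], [0, 0, 0.2], 0.0918], [[0.16, -0.028, -0.08], [0, 0, 0.27], 0.0918], [[0.2, -0.035, -0.1], [0, 0, 0.345], 0.0918]], squeeze=50)

```text
time: 0.7
tool_pos: [0.3141, -0.4259, 0.3275]
tool_rot: [-3.142, 0.0, -0.103]
contact_force: [0.1, -1.4, -0.2]
opening: 0.0915
grip_force: 0.0
```

```bash
python3 - <<'E'
from h import *
print(delta((.42,-.38,.33),(np.pi,0,-.1)))
E
```

```text
([0.1006, -0.0566, -0.0025], [-0.0, 0.0001, -0.0033])
```

arm_command(moves=[[[0.04, -0.02, 0], [0, 0, 0], 0.0918], [[0.08, -0.04, 0], [0, 0, 0], 0.0918], [[0.1, -0.055, 0], [0, 0, 0], 0.0918], [[0.1, -0.055, 0], [0, 0, 0], 0.0918], [[0.1, -0.055, 0], [0, 0, 0], 0.0918]])

```text
time: 1.2
tool_pos: [0.4178, -0.382, 0.3263]
tool_rot: [-3.141, 0.001, -0.099]
contact_force: [-0.0, -0.3, 0.0]
opening: 0.0918
grip_force: 0.0
```

```bash
python3 - <<'E'
from h import *
im,m=snap("wrist","w1")
for c,z in(("orange",.031),("yellow",.058)):
    for r,a,q in blobs(im,c,(0,0,560,420),60):
        print(c,a,np.round(r[0],1),np.round(r[1],1),np.round(ray(m,cv2.boxPoints(r),z)[:,:2],3).tolist())
E
```

```text
orange 4236.5 [300.9 111.1] [ 44.6 103.5] [[0.445, -0.376], [0.574, -0.399], [0.564, -0.455], [0.434, -0.437]]
yellow 1122.5 [215.9 123.4] [31.4 39. ] [[0.482, -0.283], [0.528, -0.295], [0.52, -0.333], [0.474, -0.322]]
yellow 311.0 [420.9  32.9] [52.2  8.2] [[0.586, -0.533], [0.594, -0.536], [0.572, -0.594], [0.563, -0.592]]
```

View pics/w1.png

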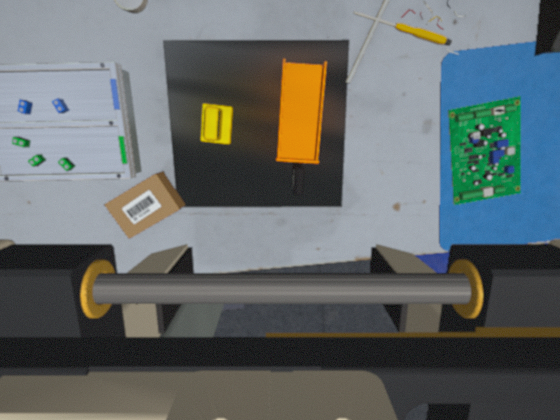

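The wrist view shows the scoop at (300,111) with its fin at about (297,165)–(296,193), and the scraper at (216,123) with its grip ridge vertical in the picture. The plate, with 3 green and 2 blue blocks, is at the left.

```bash
python3 - <<'E'
from h import *
m=robot.camera_model("wrist")
print(np.round(ray(m,[(297,166),(296,193)],.098),3).tolist())
c=np.array((.504,-.417));f=np.array((.988,-.156));g=c-.082*f;print("grip",g)
print(delta((*g,.059),(np.pi,0,-.157)))
print(delta((.415,-.403,.059),(np.pi,0,-.157)))
E
```

```text
[[0.442, -0.404, 0.098], [0.41, -0.4, 0.098]]
grip [ 0.422984 -0.404208]
([0.0081, 0.021, 0.2675], [0.0001, 0.0008, 0.0567])
([0.0001, 0.0206, 0.2675], [0.0001, 0.0008, 0.0567])
```

arm_command(moves=[[[0.009, 0.02, 0.05], [0, 0, 0.057], 0.06], [[0.009, 0.02, 0.09], [0, 0, 0.057], 0.06], [[0.009, 0.02, 0.13], [0, 0, 0.057], 0.06], [[0.009, 0.02, 0.17], [0, 0, 0.057], 0.06], [[0.009, 0.02, 0.2], [0, 0, 0.057], 0.06]])

```text
time: 1.75
tool_pos: [0.4226, -0.4033, 0.1244]
tool_rot: [-3.14, 0.002, -0.16]
contact_force: [0.1, -0.8, 0.2]
opening: 0.0612
grip_force: 0.0
```

arm_command(moves=[[[0, 0, 0.03], [0, 0, 0], 0.06], [[0, 0, 0.055], [0, 0, 0], 0.06], [[0, 0, 0.066], [0, 0, 0], 0.06], [[0, 0, 0.066], [0, 0, 0], 0.0], [[0, 0, 0.066], [0, 0, 0], 0.0]])

```text
time: 2.25
tool_pos: [0.4247, -0.4041, 0.0619]
tool_rot: [3.14, -0.001, -0.158]
contact_force: [0.4, -0.2, -0.2]
opening: 0.0484
grip_force: 0.0
```

arm_command(moves=[[[0, 0, 0], [0, 0, 0], 0.0], [[0, 0, 0], [0, 0, 0], 0.0], [[0, 0, -0.01], [0, 0, 0], 0.0], [[0, 0, -0.04], [0, 0, 0], 0.0], [[0, 0, -0.07], [0, 0, 0], 0.0]])

```text
time: 2.75
tool_pos: [0.4247, -0.4028, 0.1322]
tool_rot: [-3.141, 0.0, -0.157]
contact_force: [0.6, 0.1, 1.1]
opening: 0.0087
grip_force: 0.0
```

```bash
python3 - <<'E'
from h import *
snap("wrist","w2");p,R,s=tool();print(np.round(s["qpos"],3),np.round(p,4),np.round(s["tool_rot"],3),s["opening"],s["grip_force"])
im,m=snap("top")
for n,z,P in(("plate",.051,[(208,228),(428,248),(412,422),(195,402)]),):
    print(np.round(ray(m,np.array(P)/3.7+(255,140),z),3).tolist())
E
```

```text
[-0.89   0.531  1.478  0.     1.123  0.838] [ 0.4266 -0.405   0.1381] [ 3.135 -0.007 -0.157] 0.004502766202648841 0.0
[[0.598, -0.014, 0.051], [0.586, -0.192, 0.051], [0.445, -0.18, 0.051], [0.457, -0.006, 0.051]]
```

View pics/w2.png

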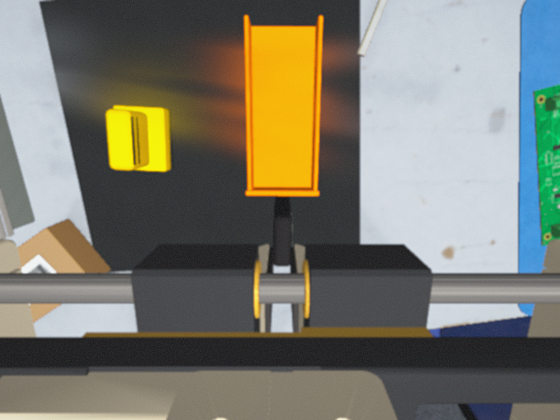

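The picture shows the lift started before the fingers had closed. The fin (282,230) is centred between the fingers and the scoop hasn't moved, so I'll reopen and grasp again.

arm_command(moves=[[[0, 0, 0], [0, 0, 0], 0.05], [[0, 0, 0], [0, 0, 0], 0.05], [[0, 0, 0], [0, 0, 0], 0.05], [[0, 0, 0], [0, 0, 0], 0.05], [[0, 0, 0], [0, 0, 0], 0.05]])

```text
time: 3.35
tool_pos: [0.4246, -0.4028, 0.1301]
tool_rot: [-3.141, 0.001, -0.157]
contact_force: [0.1, 0.5, -0.2]
opening: 0.0372
grip_force: 0.0
```

arm_command(moves=[[[0, 0, 0.025], [0, 0, 0], 0.04], [[0, 0, 0.055], [0, 0, 0], 0.04], [[0, 0, 0.072], [0, 0, 0], 0.04], [[0, 0, 0.072], [0, 0, 0], 0.03], [[0, 0, 0.072], [0, 0, 0], 0.0]])

```text
time: 3.85
tool_pos: [0.4249, -0.4032, 0.0589]
tool_rot: [-3.142, 0.0, -0.157]
contact_force: [-0.2, 0.1, -0.1]
opening: 0.0286
grip_force: 0.0
```

arm_command(moves=[[[0, 0, 0], [0, 0, 0], 0.0], [[0, 0, 0], [0, 0, 0], 0.0], [[0, 0, 0], [0, 0, 0], 0.0], [[0, 0, 0], [0, 0, 0], 0.0], [[0, 0, 0], [0, 0, 0], 0.0]])

```text
time: 4.35
tool_pos: [0.4252, -0.4036, 0.0599]
tool_rot: [3.14, -0.002, -0.157]
contact_force: [-0.6, -0.2, 4.8]
opening: 0.0116
grip_force: 50.0
```

arm_command(moves=[[[0, 0, -0.01], [0, 0, 0], 0.0], [[0, 0, -0.03], [0, 0, 0], 0.0], [[0, 0, -0.06], [0, 0, 0], 0.0], [[0, 0, -0.09], [0, 0, 0], 0.0], [[0, 0, -0.11], [0, 0, 0], 0.0]])

```text
time: 4.85
tool_pos: [0.425, -0.4032, 0.1713]
tool_rot: [3.14, -0.002, -0.157]
contact_force: [0.3, -0.8, -1.7]
opening: 0.0115
grip_force: 50.0
```

```bash
python3 - <<'E'
from h import *
im,m=snap("wrist");p,R,s=tool();print(np.round(s["qpos"],3),np.round(p,4),np.round(s["tool_rot"],3),s["opening"],s["grip_force"],s["contact_force"])
for r,a,q in blobs(im,"orange",(0,0,560,240),500): print(a,np.round(r[0]),np.round(r[1]),r[2])
# plate frame from rim corners
P=np.array([[0.598,-0.014],[0.586,-0.192],[0.445,-0.18],[0.457,-0.006]])
c=P.mean(0);ey=(P[0]+P[3]-P[1]-P[2])/2;print("plate",c,np.linalg.norm(ey),ey/np.linalg.norm(ey))
E
```

```text
[-0.89   0.495  1.432 -0.     1.207  0.838] [ 0.4259 -0.4043  0.1742] [ 3.137 -0.005 -0.157] 0.012027604560197594 49.99773681163788 [ 1.01241641 -0.86369533  1.02929887]
4998.0 [273. 110.] [123. 222.] 1.3770371675491333
plate [ 0.5215 -0.098 ] 0.17640861656959955 [0.06802389 0.99768369]
```

arm_command(moves=[[[-0.015, -0.03, 0], [0, 0, -0.02], 0.0], [[-0.03, -0.07, 0], [0, 0, -0.04], 0.0], [[-0.04, -0.115, 0], [0, 0, -0.05], 0.0], [[-0.05, -0.16, 0], [0, 0, -0.07], 0.0], [[-0.06, -0.2, 0], [0, 0, -0.09], 0.0]])

```text
time: 5.4
tool_pos: [0.3958, -0.1938, 0.1682]
tool_rot: [-3.141, 0.001, -0.067]
contact_force: [0.7, 0.3, -0.9]
opening: 0.0115
grip_force: 50.0
```

arm_command(moves=[[[-0.005, -0.045, 0], [0, 0, 0], 0.0], [[-0.005, -0.09, 0], [0, 0, 0], 0.0], [[-0.005, -0.135, 0], [0, 0, 0], 0.0], [[-0.005, -0.18, 0], [0, 0, 0], 0.0], [[-0.005, -0.22, 0], [0, 0, 0], 0.0]])

```text
time: 5.9
tool_pos: [0.4059, 0.0258, 0.1685]
tool_rot: [-3.141, 0.001, -0.067]
contact_force: [-0.0, -0.2, -1.5]
opening: 0.012
grip_force: 50.0
```

```bash
cat >> h.py <<'E'
TR=dict(green=np.array((.515,.147)),blue=np.array((.444,.244)))
def tipd(nose,th,yaw,nt=(.145,0,.0565)):
    R=Ro.from_euler("xyz",(np.pi,th,yaw)).as_matrix()
    p=np.array(nose)-R@np.array(nt);print("tcp",np.round(p,3));return delta(p,(np.pi,th,yaw))
E
python3 - <<'E'
from h import *
im,m=snap("wrist","w3");p,R,s=tool();print(np.round(s["qpos"],3),np.round(p,4),np.round(s["tool_rot"],3),s["opening"])
for th in(0.,.9): print(tipd((.512,.147,.10),th,-.14))
E
```

```text
[-0.117  0.192  1.913  0.004  1.038  1.517] [0.4056 0.0304 0.1685] [-3.138e+00  1.000e-03 -6.500e-02] 0.011995990309840176
tcp [0.368 0.167 0.156]
([-0.0459, -0.1341, 0.0124], [-0.0031, 0.0011, 0.0754])
tcp [0.467 0.153 0.249]
([0.0529, -0.1269, -0.0799], [0.0311, -0.8985, 0.0716])
```

View pics/w3.png

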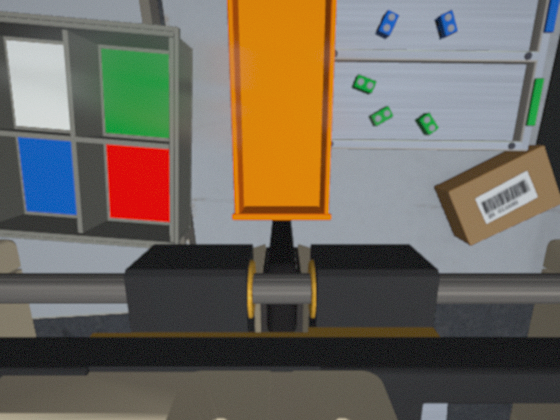

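The wrist view shows the scoop held straight at (280,100), the tray on the left with the green card at (137,92), and the plate lanes on the right. I'll try the tip empty at the green cell to check reach.

arm_command(moves=[[[0, -0.02, -0.02], [0, 0, 0], 0.0], [[0, -0.06, -0.05], [0, 0, 0], 0.0], [[0.02, -0.1, -0.08], [0, -0.13, 0], 0.0], [[0.04, -0.127, -0.08], [0, -0.27, 0], 0.0], [[0.05, -0.127, -0.08], [0, -0.41, 0], 0.0]])

```text
time: 6.45
tool_pos: [0.4665, 0.1506, 0.2501]
tool_rot: [-3.139, 0.411, -0.062]
contact_force: [0.6, 0.0, -1.6]
opening: 0.0119
grip_force: 50.0
```

```bash
python3 - <<'E'
from h import *
p,R,s=tool();print(np.round(s["qpos"],3),np.round(p,4),np.round(s["tool_rot"],3),s["opening"])
for th in(.9,1.0): print(tipd((.512,.147,.10),th,-.1))
E
```

```text
[0.11  0.502 1.279 0.072 1.764 1.742] [0.4665 0.1506 0.2501] [-3.139  0.411 -0.062] 0.011870825124367695
tcp [0.466 0.152 0.249]
([0.0004, -0.0009, 0.0013], [0.0213, -0.4894, 0.0312])
tcp [0.481 0.15  0.253]
([0.0127, -0.0004, -0.0082], [0.023, -0.5894, 0.0302])
```

arm_command(moves=[[[0, 0, 0], [0, -0.13, 0], 0.0], [[0, 0, 0], [0, -0.26, 0], 0.0], [[0, 0, 0], [0, -0.39, 0], 0.0], [[0, 0, 0], [0, -0.5, 0.02], 0.0], [[0.012, 0, -0.008], [0, -0.59, 0.03], 0.0]])

```text
time: 6.95
tool_pos: [0.4789, 0.1461, 0.2503]
tool_rot: [3.104, 1.006, -0.122]
contact_force: [0.4, -0.8, -1.7]
opening: 0.0116
grip_force: 50.0
```

```bash
python3 - <<'E'
from h import *
p,R,s=tool();print(np.round(s["qpos"],3),np.round(p,4),np.round(s["tool_rot"],3),s["opening"])
print(tipd((.512,.147,.10),1.0,-.1), tipd((.444,.244,.1),.95,-.1))
E
```

```text
[0.065 0.884 0.893 0.171 2.359 1.793] [0.4789 0.1461 0.2503] [ 3.104  1.006 -0.122] 0.011585185895244498
tcp [0.481 0.15  0.253]
tcp [0.406 0.248 0.251]
([-0.0009, -0.0041, -0.003], [0.0193, 0.0064, -0.0114]) ([-0.0459, -0.0947, 0.0679], [0.0196, 0.0564, -0.011])
```

Reachable (q5 = 2.36 at 58°). Going back to the lane end.

```bash
python3 - <<'E'
from h import *
print(delta((.43,.10,.25),(np.pi,.5,-.068)),delta((.41,.035,.17),(np.pi,0,-.068)))
E
```

```text
([-0.0227, 0.0503, 0.0383], [-0.0003, 0.5067, -0.03]) ([0.0384, 0.1152, 0.0937], [0.0073, 1.0066, -0.0301])
```

arm_command(moves=[[[0, 0, 0], [0, 0.13, 0], 0.0], [[-0.01, 0.01, 0.01], [0, 0.26, -0.01], 0.0], [[-0.02, 0.03, 0.02], [0, 0.39, -0.02], 0.0], [[-0.023, 0.05, 0.038], [0, 0.507, -0.03], 0.0], [[-0.01, 0.07, 0.05], [0, 0.64, -0.03], 0.0]])

```text
time: 7.45
tool_pos: [0.425, 0.0798, 0.2345]
tool_rot: [3.141, 0.353, -0.066]
contact_force: [-0.3, -1.1, -2.9]
opening: 0.0118
grip_force: 50.0
```

```bash
python3 - <<'E'
from h import *
print(delta((.41,.035,.17),(np.pi,0,-.068)))
E
```

```text
([0.011, 0.0456, 0.0647], [0.0011, 0.353, 0.0023])
```

arm_command(moves=[[[0, 0.01, 0.01], [0, 0.12, 0], 0.0], [[0.005, 0.02, 0.03], [0, 0.24, 0], 0.0], [[0.011, 0.03, 0.05], [0, 0.353, 0], 0.0], [[0.011, 0.03, 0.065], [0, 0.353, 0], 0.0], [[0.011, 0.03, 0.065], [0, 0.353, 0], 0.0]])

```text
time: 7.95
tool_pos: [0.4084, 0.0512, 0.1679]
tool_rot: [3.141, 0.011, -0.067]
contact_force: [0.7, 0.1, 0.1]
opening: 0.0114
grip_force: 50.0
```

```bash
python3 - <<'E'
from h import *
im,m=snap("wrist","w4");p,R,s=tool();print(np.round(p,4),np.round(s["tool_rot"],3))
b=cv2.cvtColor(im,cv2.COLOR_RGB2BGR)[0:260,230:560];cv2.imwrite("pics/w4c.png",cv2.resize(b,None,fx=2.3,fy=2.3,interpolation=cv2.INTER_CUBIC))
for c in("green","blue"):
    for r,a,q in blobs(im,c,(330,0,560,200),20): print(c,a,np.round(r[0]),np.round(ray(m,r[0],.051)[0],3))
E
```

```text
[0.4102 0.0512 0.169 ] [ 3.141  0.009 -0.067]
green 194.0 [459. 123.] [ 0.47  -0.097  0.051]
green 185.5 [413. 115.] [ 0.479 -0.06   0.051]
green 206.0 [396.  83.] [ 0.504 -0.046  0.051]
blue 336.5 [480.  22.] [ 0.542 -0.108  0.051]
blue 320.5 [421.  22.] [ 0.545 -0.064  0.051]
```

View pics/w4c.png

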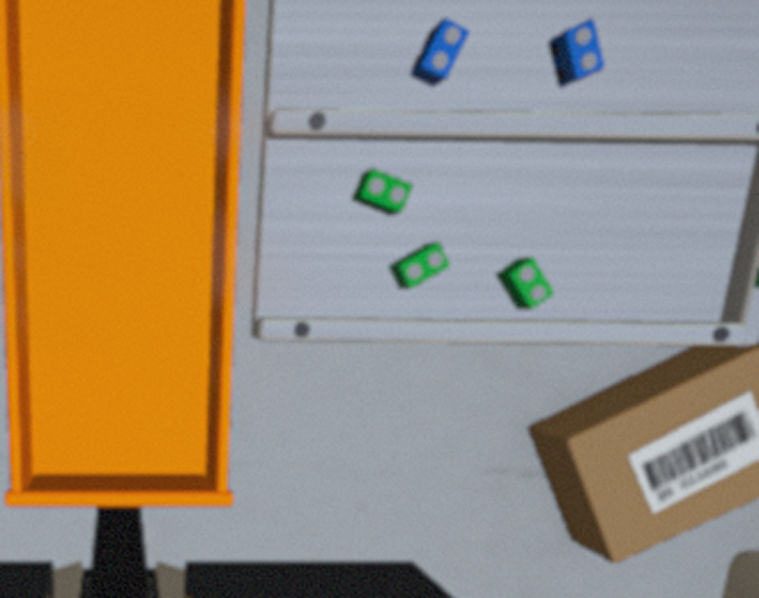

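The crop shows all three green blocks, the middle rim's open end at crop (271,122) and the outer rim's at (257,328). The scoop lies parallel to the plate edge.

```bash
python3 - <<'E'
from h import *
m=robot.camera_model("wrist")
P=ray(m,np.array([(271,122),(257,328),(750,333)])/2.3+(230,0),.051)[:,:2];print(np.round(P,4))
d=P[0]-P[1];print(np.linalg.norm(d),d/np.linalg.norm(d));e=P[1]-P[2];print(e/np.linalg.norm(e),np.linalg.norm(e))
S=ray(m,np.array([(6,496),(232,496),(243,100),(6,100)])/2.3+(230,0),p:=tool()[0][2]-.0565+.028)[:,:2];print("scoop",np.round(S,4))
E
```

```text
[[ 0.5302 -0.0088]
 [ 0.463  -0.0028]
 [ 0.4493 -0.1794]]
0.06749976898713937 [ 0.99601226 -0.08921651]
[0.07750306 0.99699211] 0.1772029721271877
scoop [[0.4301 0.0782]
 [0.4262 0.0204]
 [0.5182 0.0153]
 [0.5218 0.0685]]
```

arm_command(moves=[[[0.008, 0, 0.03], [0, -0.008, 0], 0.0], [[0.008, 0, 0.06], [0, -0.008, 0], 0.0], [[0.008, 0, 0.085], [0, -0.008, 0], 0.0], [[0.008, 0, 0.1], [0, -0.008, 0], 0.0], [[0.008, 0, 0.108], [0, -0.008, 0], 0.0]])

```text
time: 8.5
tool_pos: [0.4189, 0.0507, 0.0603]
tool_rot: [3.141, 0.016, -0.067]
contact_force: [-0.1, 0.1, -1.7]
opening: 0.0116
grip_force: 50.0
```

```bash
python3 - <<'E'
from h import *
p,R,s=tool();print(np.round(p,4),np.round(s["tool_rot"],4),s["contact_force"]);print(delta((.4164,.0205,.0575),(np.pi,0,-.07)))
E
```

```text
[0.4189 0.0507 0.0603] [ 3.1409  0.0163 -0.0666] [-0.09152538  0.10196848 -1.67851905]
([-0.0005, 0.0303, 0.0028], [0.0007, 0.0163, 0.0034])
```

arm_command(moves=[[[0, 0.01, 0], [0, 0.015, 0], 0.0], [[0, 0.02, 0], [0, 0.015, 0], 0.0], [[0, 0.03, 0], [0, 0.015, 0], 0.0], [[0, 0.03, 0.002], [0, 0.015, 0], 0.0], [[0, 0.03, 0.004], [0, 0.015, 0], 0.0]])

```text
time: 9.0
tool_pos: [0.4171, 0.02, 0.0579]
tool_rot: [3.141, -0.002, -0.068]
contact_force: [1.3, 0.8, -0.6]
opening: 0.0118
grip_force: 50.0
```

arm_command(moves=[[[0, 0, 0], [0, 0, 0], 0.02], [[0, 0, 0], [0, 0, 0], 0.04], [[0, 0, 0], [0, 0, 0], 0.04], [[0, 0, 0], [0, 0, 0], 0.04], [[0, 0, -0.02], [0, 0, 0], 0.04]])

```text
time: 9.5
tool_pos: [0.4147, 0.021, 0.076]
tool_rot: [3.141, 0.004, -0.067]
contact_force: [0.8, 0.4, 0.7]
opening: 0.0396
grip_force: 0.0
```

arm_command(moves=[[[0, 0, -0.05], [0, 0, 0], 0.04], [[0, 0, -0.1], [0, 0, 0], 0.04], [[0, 0, -0.15], [0, 0, 0], 0.05], [[0, 0, -0.18], [0, 0, 0], 0.05], [[0, 0, -0.2], [0, 0, 0], 0.05]])

```text
time: 10.0
tool_pos: [0.4168, 0.0209, 0.2802]
tool_rot: [3.141, -0.004, -0.066]
contact_force: [0.1, 0.4, -0.7]
opening: 0.05
grip_force: 0.0
```

```bash
python3 - <<'E'
from h import *
im,m=snap("wrist","w5");p,R,s=tool();print(np.round(p,4),np.round(s["tool_rot"],3))
for r,a,q in blobs(im,"orange",(0,0,560,420),300): print(a,np.round(r[0]),np.round(ray(m,cv2.boxPoints(r),.028)[:,:2],3).tolist())
im,m=snap("top")
for r,a,q in blobs(im,"yellow",(380,200,470,290),6): print("scr",a,np.round(r[0],1),np.round(ray(m,r[0],.035)[0],3))
for r,a,q in blobs(im,"orange",(280,180,470,290),6): print("orange",a,np.round(r[0],1),np.round(ray(m,r[0],.02)[0],3))
E
```

```text
[0.4179 0.0208 0.2823] [ 3.14  -0.008 -0.066]
4063.0 [282. 120.] [[0.558, 0.036], [0.555, -0.015], [0.43, -0.009], [0.434, 0.046]]
```

View pics/w5.png

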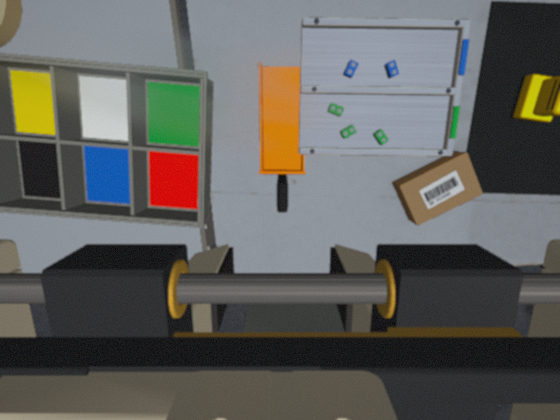

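The scoop stands under the overhang (262–305, 66–175) and spans the whole green lane. Next I'll fetch the scraper.

arm_command(moves=[[[0.01, 0.04, 0], [0, 0, 0.02], 0.06], [[0.02, 0.08, 0], [0, 0, 0.04], 0.06], [[0.03, 0.12, 0], [0, 0, 0.06], 0.06], [[0.04, 0.16, 0], [0, 0, 0.08], 0.06], [[0.04, 0.2, 0], [0, 0, 0.085], 0.06]])

```text
time: 10.6
tool_pos: [0.4428, -0.1828, 0.2756]
tool_rot: [-3.141, 0.002, -0.152]
contact_force: [0.7, 1.0, -0.4]
opening: 0.0602
grip_force: 0.0
```

arm_command(moves=[[[0.01, 0.04, 0], [0, 0, 0], 0.06], [[0.02, 0.08, 0.01], [0, 0, 0], 0.06], [[0.02, 0.11, 0.02], [0, 0, 0], 0.06], [[0.02, 0.11, 0.03], [0, 0, 0], 0.06], [[0.02, 0.11, 0.03], [0, 0, 0], 0.06]])

```text
time: 11.1
tool_pos: [0.4447, -0.2924, 0.2444]
tool_rot: [-3.139, 0.005, -0.153]
contact_force: [0.2, 0.4, -0.6]
opening: 0.0602
grip_force: 0.0
```

```bash
python3 - <<'E'
from h import *
im,m=snap("wrist","w6");p,R,s=tool();print(np.round(p,4),np.round(s["tool_rot"],3))
for r,a,q in blobs(im,"yellow",(0,0,560,240),300):
    x,y,w,h=cv2.boundingRect(q);print(a,np.round(r[0]),x,y,w,h,np.round(ray(m,cv2.boxPoints(r),.023)[:,:2],3).tolist())
    cv2.imwrite("pics/w6c.png",cv2.resize(cv2.cvtColor(im,cv2.COLOR_RGB2BGR)[max(y-15,0):y+h+15,x-15:x+w+15],None,fx=5,fy=5,interpolation=cv2.INTER_CUBIC));print(x-15,max(y-15,0))
E
```

```text
[ 0.4453 -0.292   0.2458] [-3.14e+00  3.00e-03 -1.52e-01]
1634.5 [281. 137.] 262 114 39 48 [[0.481, -0.274], [0.532, -0.286], [0.523, -0.326], [0.473, -0.316]]
247 99
539.5 [529.  13.] 499 3 61 22 [[0.594, -0.541], [0.604, -0.543], [0.58, -0.605], [0.57, -0.603]]
484 0
```

View pics/w6c.png

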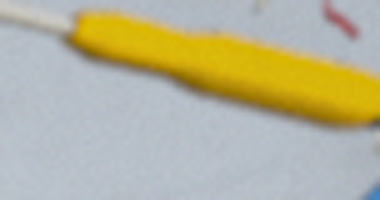

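That crop caught the yellow screwdriver rather than the scraper. The numbers are still clear: the scraper foot measures 51 × 41 mm at (0.5025, -0.300) with yaw about -0.215. Picking it up.

arm_command(moves=[[[0.03, 0, 0.03], [0, 0, 0.03], 0.05], [[0.058, 0, 0.07], [0, 0, 0.063], 0.05], [[0.058, 0, 0.115], [0, 0, 0.063], 0.05], [[0.058, 0, 0.15], [0, 0, 0.063], 0.05], [[0.058, 0, 0.17], [0, 0, 0.063], 0.05]])

```text
time: 11.65
tool_pos: [0.5026, -0.2993, 0.0747]
tool_rot: [-3.14, 0.004, -0.213]
contact_force: [-0.5, -0.8, -0.5]
opening: 0.0499
grip_force: 0.0
```

arm_command(moves=[[[0, 0, 0.02], [0, 0, 0], 0.05], [[0, 0, 0.04], [0, 0, 0], 0.05], [[0, 0, 0.045], [0, 0, 0], 0.05], [[0, 0, 0.045], [0, 0, 0], 0.05], [[0, 0, 0.045], [0, 0, 0], 0.0]])

```text
time: 12.15
tool_pos: [0.504, -0.3019, 0.0337]
tool_rot: [3.14, -0.002, -0.214]
contact_force: [0.0, -0.0, 0.2]
opening: 0.0461
grip_force: 0.0
```

arm_command(moves=[[[0, 0, 0], [0, 0, 0], 0.0], [[0, 0, 0], [0, 0, 0], 0.0], [[0, 0, 0], [0, 0, 0], 0.0], [[0, 0, 0], [0, 0, 0], 0.0], [[0, 0, 0], [0, 0, 0], 0.0]])

```text
time: 12.65
tool_pos: [0.5034, -0.3021, 0.0329]
tool_rot: [3.141, -0.001, -0.215]
contact_force: [-0.8, 0.6, 3.6]
opening: 0.0175
grip_force: 50.0
```

```bash
python3 - <<'E'
from h import *
p,R,s=tool();print(np.round(p,4),np.round(s["tool_rot"],3),s["opening"],s["grip_force"])
ey=np.array((.078,.997));ex=np.array((.997,-.078));E=np.array((.4966,-.0058))
for L,c in(("green",E),("blue",E+.068*ex)):print(L,"start",np.round(c-.148*ey,4),"end",np.round(c-.012*ey,4))
c=E-.148*ey
print(delta((*c,.15),(np.pi,0,-.078)))
E
```

```text
[ 0.5034 -0.3021  0.0329] [ 3.141e+00 -1.000e-03 -2.150e-01] 0.017541588422017737 49.99949634075165
green start [ 0.4851 -0.1534] end [ 0.4957 -0.0178]
blue start [ 0.5529 -0.1587] end [ 0.5635 -0.0231]
([-0.0495, -0.1413, -0.1173], [0.0008, -0.0006, -0.1369])
```

arm_command(moves=[[[0, 0, -0.02], [0, 0, 0], 0.0], [[0, 0, -0.06], [0, 0, 0], 0.0], [[-0.01, -0.02, -0.1], [0, 0, 0], 0.0], [[-0.02, -0.06, -0.117], [0, 0, -0.05], 0.0], [[-0.035, -0.1, -0.117], [0, 0, -0.1], 0.0]])

```text
time: 13.15
tool_pos: [0.4917, -0.1971, 0.1522]
tool_rot: [3.139, -0.006, -0.115]
contact_force: [0.7, 0.8, -1.7]
opening: 0.0177
grip_force: 50.0
```

```bash
python3 - <<'E'
from h import *
print(delta((.4851,-.1534,.09),(np.pi,0,-.078)))
E
```

```text
([-0.0119, -0.0428, 0.062], [0.0032, -0.0058, -0.0365])
```

arm_command(moves=[[[-0.006, -0.02, 0], [0, -0.003, -0.02], 0.0], [[-0.012, -0.043, 0], [0, -0.005, -0.037], 0.0], [[-0.012, -0.043, 0.02], [0, -0.005, -0.037], 0.0], [[-0.012, -0.043, 0.045], [0, -0.005, -0.037], 0.0], [[-0.012, -0.043, 0.06], [0, -0.005, -0.037], 0.0]])

```text
time: 13.65
tool_pos: [0.4824, -0.1521, 0.0878]
tool_rot: [-3.142, 0.007, -0.077]
contact_force: [0.0, 0.3, -1.8]
opening: 0.0175
grip_force: 50.0
```

```bash
python3 - <<'E'
from h import *
im,m=snap("wrist","w7");p,R,s=tool();print(np.round(p,4),np.round(s["tool_rot"],4))
b=cv2.cvtColor(im,cv2.COLOR_RGB2BGR)[0:300];cv2.imwrite("pics/w7.png",b)
print(delta((.4851,-.1534,.071),(np.pi,0,-.078)))
E
```

```text
[ 0.4813 -0.1518  0.0859] [-3.1402  0.0104 -0.0775]
([0.004, 0.0014, 0.0148], [-0.0014, 0.0104, 0.0004])
```

View pics/w7.png

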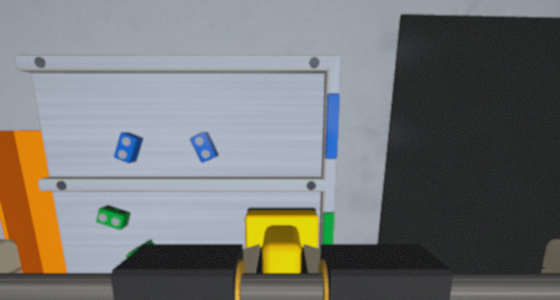

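The view shows the scraper at (282,235) inside the green lane, clear of the end rim (324) and the middle rim (row 185). Lowering it.

arm_command(moves=[[[0.003, 0.001, 0.004], [0, 0.008, 0], 0.0], [[0.003, 0.001, 0.008], [0, 0.008, 0], 0.0], [[0.003, 0.001, 0.012], [0, 0.008, 0], 0.0], [[0.003, 0.001, 0.014], [0, 0.008, 0], 0.0], [[0.003, 0.001, 0.014], [0, 0.008, 0], 0.0]])

```text
time: 14.2
tool_pos: [0.4861, -0.154, 0.0754]
tool_rot: [3.141, -0.003, -0.078]
contact_force: [0.7, 0.3, -1.9]
opening: 0.0176
grip_force: 50.0
```

```bash
python3 - <<'E'
from h import *
for i in range(1):
    p,R,s=tool();print(np.round(p,4),np.round(s["tool_rot"],4),np.round(s["contact_force"],1))
    print(delta((.4957,-.0178,.0715),(np.pi,0,-.078)))
E
```

```text
[ 0.4861 -0.154   0.0754] [ 3.141e+00 -3.000e-03 -7.790e-02] [ 0.7  0.3 -1.9]
([-0.0011, -0.1366, 0.0038], [0.0006, -0.003, 0.0001])
```

arm_command(moves=[[[0, 0, 0.002], [0, 0, 0], 0.0], [[0, 0, 0.003], [0, 0, 0], 0.0], [[0, 0, 0.003], [0, 0, 0], 0.0], [[0, 0, 0.003], [0, 0, 0], 0.0], [[0, 0, 0.003], [0, 0, 0], 0.0]])

```text
time: 14.7
tool_pos: [0.4862, -0.154, 0.0724]
tool_rot: [3.141, -0.003, -0.078]
contact_force: [0.3, -0.0, -1.3]
opening: 0.0178
grip_force: 50.0
```

arm_command(moves=[[[0, 0, 0.001], [0, 0, 0], 0.0], [[0, 0, 0.001], [0, 0, 0], 0.0], [[0, 0, 0.002], [0, 0, 0], 0.0], [[0, 0, 0.002], [0, 0, 0], 0.0], [[0, 0, 0.002], [0, 0, 0], 0.0]])

```text
time: 15.2
tool_pos: [0.4862, -0.154, 0.0703]
tool_rot: [3.141, -0.003, -0.078]
contact_force: [0.3, 0.3, -1.3]
opening: 0.0175
grip_force: 50.0
```

arm_command(moves=[[[0, -0.008, 0], [0, 0, 0], 0.0], [[0, -0.016, 0], [0, 0, 0], 0.0], [[0, -0.024, 0], [0, 0, 0], 0.0], [[0, -0.032, 0], [0, 0, 0], 0.0], [[0, -0.04, 0], [0, 0, 0], 0.0]])

```text
time: 15.7
tool_pos: [0.4893, -0.1132, 0.0704]
tool_rot: [3.141, -0.003, -0.077]
contact_force: [-0.2, -0.1, -2.6]
opening: 0.0177
grip_force: 50.0
```

arm_command(moves=[[[0, -0.008, 0], [0, 0, 0], 0.0], [[0, -0.016, 0], [0, 0, 0], 0.0], [[0, -0.024, 0], [0, 0, 0], 0.0], [[0, -0.032, 0], [0, 0, 0], 0.0], [[0, -0.04, 0], [0, 0, 0], 0.0]])

```text
time: 16.2
tool_pos: [0.4925, -0.0736, 0.0703]
tool_rot: [3.141, -0.003, -0.078]
contact_force: [0.4, -0.3, -1.1]
opening: 0.0177
grip_force: 50.0
```

```bash
python3 - <<'E'
from h import *
im,m=snap("wrist");b=cv2.cvtColor(im,cv2.COLOR_RGB2BGR)[0:300]
t,_=snap("top");tb=cv2.resize(cv2.cvtColor(t,cv2.COLOR_RGB2BGR)[190:275,270:400],None,fx=4,fy=3.5)
tb=cv2.copyMakeBorder(tb,0,0,0,40,0)[:,:560];cv2.imwrite("pics/w8.png",np.vstack([b,tb]))
print(delta((.4957,-.0178,.071),(np.pi,0,-.078)),robot.observe()["contact_force"])
E
```

```text
([-0.0009, -0.0555, -0.0007], [0.0003, -0.0028, 0.0012]) [ 0.56736299 -0.10854561 -1.52405405]
```

View pics/w8.png

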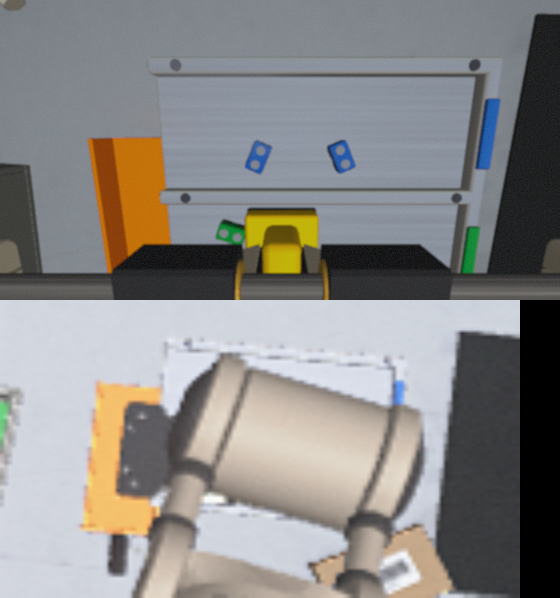

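The scraper is pushing the blocks along (one green at (231,232)) and the scoop is in place. I'll continue slowly over the edge.

arm_command(moves=[[[0, -0.005, 0], [0, 0, 0], 0.0], [[0, -0.01, 0], [0, 0, 0], 0.0], [[0, -0.015, 0], [0, 0, 0], 0.0], [[0, -0.02, 0], [0, 0, 0], 0.0], [[0, -0.025, 0], [0, 0, 0], 0.0]])

```text
time: 16.8
tool_pos: [0.4944, -0.049, 0.0703]
tool_rot: [3.141, -0.003, -0.078]
contact_force: [-0.9, -0.3, -2.0]
opening: 0.0174
grip_force: 50.0
```

arm_command(moves=[[[0, -0.004, 0], [0, 0, 0], 0.0], [[0, -0.008, 0], [0, 0, 0], 0.0], [[0, -0.012, 0], [0, 0, 0], 0.0], [[0, -0.016, 0], [0, 0, 0], 0.0], [[0, -0.02, 0], [0, 0, 0], 0.0]])

```text
time: 17.3
tool_pos: [0.4959, -0.0291, 0.0703]
tool_rot: [3.141, -0.003, -0.078]
contact_force: [-0.0, 0.2, -1.6]
opening: 0.0176
grip_force: 50.0
```

arm_command(moves=[[[0, -0.004, 0], [0, 0, 0], 0.0], [[0, -0.008, 0], [0, 0, 0], 0.0], [[0, -0.011, 0], [0, 0, 0], 0.0], [[0, -0.013, 0], [0, 0, 0], 0.0], [[0, -0.013, 0], [0, 0, 0], 0.0]])

```text
time: 17.8
tool_pos: [0.4969, -0.0162, 0.0703]
tool_rot: [3.141, -0.003, -0.077]
contact_force: [0.1, -0.6, -1.1]
opening: 0.0177
grip_force: 50.0
```

arm_command(moves=[[[0, 0.01, 0], [0, 0, 0], 0.0], [[0, 0.03, 0], [0, 0, 0], 0.0], [[0, 0.06, 0], [0, 0, 0], 0.0], [[0, 0.1, 0], [0, 0, 0], 0.0], [[0, 0.136, 0], [0, 0, 0], 0.0]])

```text
time: 18.3
tool_pos: [0.486, -0.1542, 0.0704]
tool_rot: [3.141, -0.003, -0.078]
contact_force: [-0.3, -1.2, -1.3]
opening: 0.0178
grip_force: 50.0
```

```bash
python3 - <<'E'
from h import *
im,m=snap("wrist");b=cv2.cvtColor(im,cv2.COLOR_RGB2BGR)[0:300]
t,_=snap("top");tb=cv2.resize(cv2.cvtColor(t,cv2.COLOR_RGB2BGR)[190:275,270:400],None,fx=4,fy=3.5)
tb=cv2.copyMakeBorder(tb,0,0,0,40,0)[:,:560];cv2.imwrite("pics/w9.png",np.vstack([b,tb]))
p,R,s=tool();print(np.round(p,4),np.round(s["contact_force"],1))
E
```

```text
[ 0.4858 -0.1552  0.0702] [ 1.1  0.5 -1.3]
```

View pics/w9.png

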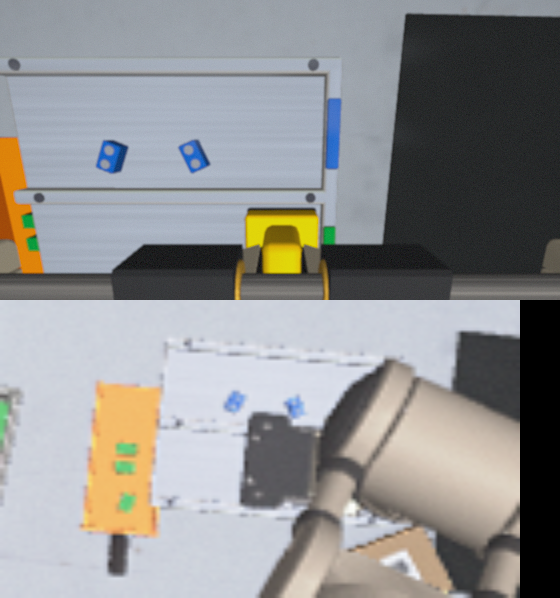

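All three green blocks lie in the scoop (lower panel, (125,450), (124,467), (127,502)) and the green lane is empty. I'll leave the scraper in the empty lane and go to the scoop.

arm_command(moves=[[[0, 0, 0.001], [0, 0, 0], 0.03], [[0, 0, 0.001], [0, 0, 0], 0.04], [[0, 0, 0.001], [0, 0, 0], 0.04], [[0, 0, -0.01], [0, 0, 0], 0.04], [[0, 0, -0.04], [0, 0, 0], 0.04]])

```text
time: 18.9
tool_pos: [0.4849, -0.1506, 0.1094]
tool_rot: [-3.14, 0.002, -0.076]
contact_force: [0.4, -0.3, 0.1]
opening: 0.0398
grip_force: 0.0
```

arm_command(moves=[[[0, 0, -0.04], [0, 0, 0], 0.04], [[-0.01, -0.02, -0.08], [0, 0, 0], 0.04], [[-0.03, -0.06, -0.1], [0, 0, 0], 0.04], [[-0.05, -0.1, -0.11], [0, 0, 0], 0.04], [[-0.07, -0.14, -0.11], [0, 0, 0], 0.04]])

```text
time: 19.4
tool_pos: [0.427, -0.0053, 0.2226]
tool_rot: [3.14, -0.008, -0.078]
contact_force: [0.1, 1.3, -0.1]
opening: 0.0397
grip_force: 0.0
```

```bash
python3 - <<'E'
from h import *
p,R,s=tool();print(np.round(p,4));im,m=snap("wrist","w10")
for r,a,q in blobs(im,"orange",(0,0,560,240),300): print(a,np.round(r[0]),np.round(ray(m,cv2.boxPoints(r),.028)[:,:2],3).tolist())
for r,a,q in blobs(im,"yellow",(250,0,560,260),300): print("scr",a,np.round(r[0]),np.round(ray(m,cv2.boxPoints(r),.06)[:,:2],3).tolist())
print(delta((.4164,.0205,.15),(np.pi,0,-.07)))
E
```

```text
[ 0.427  -0.0053  0.2226]
5316.0 [256. 129.] [[0.562, 0.036], [0.559, -0.015], [0.431, -0.009], [0.433, 0.047]]
scr 2442.5 [435. 130.] [[0.511, -0.132], [0.507, -0.181], [0.458, -0.183], [0.462, -0.133]]
([-0.0087, -0.0198, 0.0717], [-0.0024, -0.0032, -0.0049])
```

arm_command(moves=[[[-0.004, -0.01, 0.02], [0, -0.003, 0], 0.04], [[-0.009, -0.021, 0.05], [0, -0.003, 0], 0.04], [[-0.009, -0.021, 0.08], [0, -0.003, 0], 0.04], [[-0.009, -0.021, 0.11], [0, -0.003, 0], 0.04], [[-0.009, -0.021, 0.14], [0, -0.003, 0], 0.04]])

```text
time: 19.95
tool_pos: [0.4204, 0.0153, 0.0799]
tool_rot: [3.141, -0.002, -0.076]
contact_force: [-0.1, 0.1, -0.2]
opening: 0.0402
grip_force: 0.0
```

arm_command(moves=[[[0, 0, 0.015], [0, 0, 0], 0.04], [[0, 0, 0.024], [0, 0, 0], 0.04], [[0, 0, 0.024], [0, 0, 0], 0.04], [[0, 0, 0.024], [0, 0, 0], 0.03], [[0, 0, 0.024], [0, 0, 0], 0.01]])

```text
time: 20.45
tool_pos: [0.4209, 0.0146, 0.057]
tool_rot: [3.141, -0.002, -0.078]
contact_force: [0.9, 0.2, -0.2]
opening: 0.0288
grip_force: 0.0
```

arm_command(moves=[[[0, 0, 0], [0, 0, 0], 0.0], [[0, 0, 0], [0, 0, 0], 0.0], [[0, 0, 0], [0, 0, 0], 0.0], [[0, 0, 0], [0, 0, 0], 0.0], [[0, 0, 0], [0, 0, 0], 0.0]])

```text
time: 20.95
tool_pos: [0.4204, 0.0147, 0.0566]
tool_rot: [3.141, -0.001, -0.078]
contact_force: [-0.8, 1.0, 6.4]
opening: 0.0113
grip_force: 49.9
```

```bash
python3 - <<'E'
from h import *
p,R,s=tool();print(np.round(p,4),np.round(s["tool_rot"],3),s["opening"],s["grip_force"])
E
```

```text
[0.4204 0.0147 0.0566] [ 3.141e+00 -1.000e-03 -7.800e-02] 0.011293494642322766 49.901763796806335
```

arm_command(moves=[[[0, 0, -0.001], [0, 0, 0], 0.0], [[0, -0.01, -0.001], [0, 0, 0], 0.0], [[0, -0.02, -0.001], [0, 0, 0], 0.0], [[0, -0.03, -0.001], [0, 0, 0], 0.0], [[0, -0.034, -0.004], [0, 0, 0], 0.0]])

```text
time: 21.45
tool_pos: [0.4223, 0.0499, 0.0597]
tool_rot: [3.141, 0.001, -0.076]
contact_force: [0.5, -0.0, -1.7]
opening: 0.0117
grip_force: 49.9
```

arm_command(moves=[[[0, 0, -0.02], [0, 0, 0], 0.0], [[0, 0, -0.05], [0, 0, 0], 0.0], [[0, 0, -0.08], [0, 0, 0], 0.0], [[0, 0, -0.11], [0, 0, 0], 0.0], [[0, 0, -0.13], [0, 0, 0], 0.0]])

```text
time: 21.95
tool_pos: [0.4231, 0.049, 0.1922]
tool_rot: [3.141, -0.002, -0.077]
contact_force: [0.2, -0.2, -2.1]
opening: 0.0114
grip_force: 49.9
```

```bash
python3 - <<'E'
from h import *
im,m=snap("wrist","w11");p,R,s=tool();print(np.round(p,4),np.round(s["tool_rot"],3),s["opening"],np.round(s["contact_force"],1))
print([np.round(r[0]).tolist() for r,a,q in blobs(im,"green",(230,0,340,230),20)])
for r,a,q in blobs(im,"green",(60,20,220,200),500):print("card",ray(m,r[0],.0015))
for z,th in((.09,0),(.09,.5),(.075,1.0)): print(tipd((.505,.147,z),th,-.1,(.143,0,.0565)))
E
```

```text
[0.4246 0.049  0.1945] [ 3.141 -0.007 -0.077] 0.011669249625747287 [2.2 0.4 2.4]
[[288.0, 177.0], [279.0, 127.0], [277.0, 98.0]]
card [[0.51499662 0.15302246 0.0015    ]]
tcp [0.363 0.161 0.146]
([-0.0707, -0.1072, 0.0475], [0.0005, -0.007, 0.0229])
tcp [0.407 0.157 0.208]
([-0.0257, -0.1062, -0.0138], [0.0062, -0.5069, 0.0223])
tcp [0.475 0.15  0.226]
([0.0431, -0.1046, -0.0311], [0.0119, -1.0069, 0.0207])
```

arm_command(moves=[[[-0.005, -0.015, 0], [0, 0, 0], 0.0], [[-0.015, -0.04, 0.005], [0, 0, 0], 0.0], [[-0.025, -0.07, 0.01], [0, 0, 0], 0.0], [[-0.035, -0.095, 0.015], [0, 0, 0], 0.0], [[-0.04, -0.108, 0.02], [0, 0, 0], 0.0]])

```text
time: 22.5
tool_pos: [0.3899, 0.1612, 0.169]
tool_rot: [3.141, 0.001, -0.076]
contact_force: [0.5, -0.4, -2.5]
opening: 0.0116
grip_force: 49.9
```

```bash
python3 - <<'E'
from h import *
p,R,s=tool();print(np.round(p,4),np.round(s["tool_rot"],3),s["opening"],np.round(s["contact_force"],1))
for z,th in((.085,.25),(.08,.5),(.07,.75),(.065,1.0)): print(tipd((.507,.149,z),th,-.09,(.143,0,.0565)))
E
```

```text
[0.3899 0.1612 0.169 ] [ 3.141e+00  1.000e-03 -7.600e-02] 0.011585519113066258 [ 0.5 -0.4 -2.5]
tcp [0.383 0.16  0.175]
([-0.0069, 0.0015, -0.0061], [0.0023, -0.2487, 0.0138])
tcp [0.409 0.158 0.198]
([0.0192, 0.0019, -0.0291], [0.0041, -0.4987, 0.0135])
tcp [0.441 0.155 0.209]
([0.0515, 0.0024, -0.0398], [0.0058, -0.7487, 0.0131])
tcp [0.477 0.152 0.216]
([0.0879, 0.0029, -0.0469], [0.0075, -0.9987, 0.0125])
```

arm_command(moves=[[[-0.004, 0.001, -0.003], [0, -0.12, 0.01], 0.0], [[-0.007, 0.0015, -0.006], [0, -0.25, 0.012], 0.0], [[0.005, 0.002, -0.018], [0, -0.37, 0.012], 0.0], [[0.019, 0.002, -0.029], [0, -0.5, 0.013], 0.0], [[0.035, 0.002, -0.035], [0, -0.62, 0.013], 0.0]])

```text
time: 23.0
tool_pos: [0.4269, 0.1549, 0.2053]
tool_rot: [3.136, 0.623, -0.093]
contact_force: [0.6, 0.5, -3.0]
opening: 0.0114
grip_force: 49.9
```

```bash
python3 - <<'E'
from h import *
p,R,s=tool();print(np.round(p,4),np.round(s["tool_rot"],3),s["opening"],np.round(s["contact_force"],1))
for z,th in((.07,.75),(.06,1.0)): print(tipd((.505,.149,z),th,-.09,(.143,0,.0565)))
E
```

```text
[0.4269 0.1549 0.2053] [ 3.136  0.623 -0.093] 0.011445074314818598 [ 0.6  0.5 -3. ]
tcp [0.439 0.155 0.209]
([0.0079, -0.0011, -0.01], [0.0036, -0.1269, -0.0023])
tcp [0.475 0.152 0.211]
([0.0362, -0.001, -0.0329], [0.0033, -0.3769, -0.0028])
```

arm_command(moves=[[[0.008, -0.001, -0.01], [0, -0.127, 0], 0.0], [[0.022, -0.001, -0.022], [0, -0.25, 0], 0.0], [[0.036, -0.001, -0.033], [0, -0.377, 0], 0.0], [[0.036, -0.001, -0.033], [0, -0.377, 0], 0.0], [[0.036, -0.001, -0.033], [0, -0.377, 0], 0.0]])

```text
time: 23.5
tool_pos: [0.4742, 0.1515, 0.2082]
tool_rot: [3.132, 0.999, -0.098]
contact_force: [0.7, 0.4, -0.2]
opening: 0.012
grip_force: 49.9
```

arm_command(moves=[[[0, 0, 0], [0, 0, 0], 0.0], [[0, 0, 0], [0, 0, 0], 0.0], [[0, 0, 0], [0, 0, 0], 0.0], [[0, 0, 0], [0, 0, 0], 0.0], [[0, 0, 0], [0, 0, 0], 0.0]])

```text
time: 24.0
tool_pos: [0.4742, 0.1514, 0.2118]
tool_rot: [3.134, 0.995, -0.096]
contact_force: [-0.0, -0.3, -2.0]
opening: 0.0118
grip_force: 49.9
```

```bash
python3 - <<'E'
from h import *
a,m=snap("wrist");b,m2=snap("scene")
A=cv2.resize(cv2.cvtColor(a,cv2.COLOR_RGB2BGR),(400,300));B=cv2.resize(cv2.cvtColor(b,cv2.COLOR_RGB2BGR)[200:320,190:350],(400,300))
cv2.imwrite("pics/w12.png",np.hstack([A,B]))
print(tipd((.507,.149,.085),.4,-.09,(.143,0,.0565)),robot.observe()["tool_rot"])
E
```

```text
tcp [0.398 0.159 0.193]
([-0.0263, -0.0007, 0.0746], [0.0035, 0.5962, -0.0029]) [ 3.13339492  0.99621079 -0.096821  ]
```

View pics/w12.png

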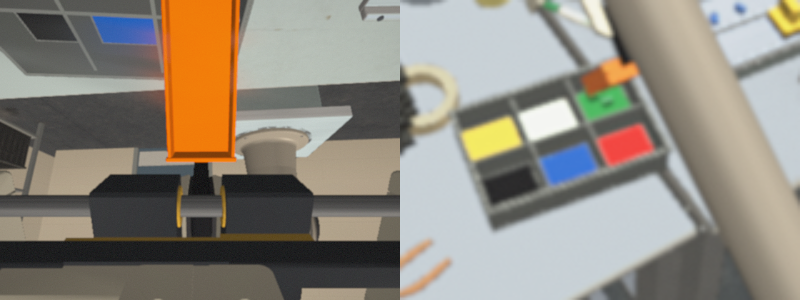

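The scoop is empty and the green blocks lie on the green card (scene crop (603,97)). Untipping, and checking the pen and tray clearances for the blue lane.

arm_command(moves=[[[-0.005, 0, 0.015], [0, 0.12, 0], 0.0], [[-0.012, 0, 0.03], [0, 0.25, 0], 0.0], [[-0.018, 0, 0.045], [0, 0.37, 0], 0.0], [[-0.022, 0, 0.05], [0, 0.48, 0], 0.0], [[-0.026, 0, 0.06], [0, 0.6, 0], 0.0]])

```text
time: 24.6
tool_pos: [0.4102, 0.157, 0.2006]
tool_rot: [3.137, 0.391, -0.092]
contact_force: [-0.2, -0.4, -1.2]
opening: 0.0116
grip_force: 49.9
```

```bash
python3 - <<'E'
from h import *
p,R,s=tool();print(np.round(p,4),np.round(s["tool_rot"],3))
t,m=snap("top");print("pen",np.round(ray(m,[(282,187),(267,155)],.01),3).tolist())
print([np.round(ray(m,r[0],.01)[0,:2],3).tolist() for r,a,q in blobs(t,"yellow",(300,190,400,260),6)])
print(delta((.455,.045,.17),(np.pi,0,-.078)))
E
```

```text
[0.4102 0.157  0.2006] [ 3.137  0.391 -0.092]
pen [[0.646, 0.076, 0.01], [0.746, 0.125, 0.01]]
[]
([0.0663, 0.1077, 0.0075], [0.002, 0.3882, -0.0111])
```

arm_command(moves=[[[0, 0, -0.02], [0, 0.13, 0], 0.0], [[0.02, 0.03, -0.02], [0, 0.26, -0.01], 0.0], [[0.04, 0.06, -0.01], [0, 0.388, -0.01], 0.0], [[0.055, 0.09, 0], [0, 0.388, -0.01], 0.0], [[0.066, 0.108, 0.007], [0, 0.388, -0.01], 0.0]])

```text
time: 25.15
tool_pos: [0.4572, 0.0427, 0.1684]
tool_rot: [3.139, 0.01, -0.081]
contact_force: [0.3, 0.5, -1.1]
opening: 0.0116
grip_force: 49.9
```

```bash
python3 - <<'E'
from h import *
p,R,s=tool();print(np.round(p,4),np.round(s["tool_rot"],3));im,m=snap("wrist","w13");p,R,s=tool();print(np.round(p,4),np.round(s["tool_rot"],3))
for r,a,q in blobs(im,"green",(0,0,220,240),10):
    print("g",a,np.round(r[0]),np.round(ray(m,r[0],.012)[0,:2],3))
for r,a,q in blobs(im,"orange",(200,0,400,240),300): print(a,np.round(r[0]),np.round(r[2],1),np.round(ray(m,cv2.boxPoints(r),p[2]-.0565+.028)[:,:2],3).tolist())
print(delta((.465,.04,.06),(np.pi,0,-.078)))
E
```

```text
[0.4572 0.0427 0.1684] [ 3.139  0.01  -0.081]
[0.4578 0.0409 0.1669] [ 3.138  0.012 -0.082]
g 5054.0 [162. 147.] [0.517 0.149]
22289.5 [280. 114.] 90.0 [[0.589, 0.06], [0.585, 0.005], [0.465, 0.01], [0.47, 0.074]]
([0.0085, -0.0002, 0.1068], [0.0039, 0.0117, -0.004])
```

arm_command(moves=[[[0.008, 0, 0.03], [0, 0.01, 0], 0.0], [[0.008, 0, 0.06], [0, 0.01, 0], 0.0], [[0.008, 0, 0.085], [0, 0.01, 0], 0.0], [[0.008, 0, 0.1], [0, 0.01, 0], 0.0], [[0.008, 0, 0.106], [0, 0.01, 0], 0.0]])

```text
time: 25.7
tool_pos: [0.4641, 0.0437, 0.0612]
tool_rot: [3.139, 0.003, -0.08]
contact_force: [-0.1, -0.6, -0.5]
opening: 0.0116
grip_force: 49.9
```

```bash
python3 - <<'E'
from h import *
p,R,s=tool();print(np.round(p,4),np.round(s["tool_rot"],3),np.round(s["contact_force"],1))
print(delta((.489,.0148,.0575),(np.pi,0,-.078)))
E
```

```text
[0.4641 0.0437 0.0612] [ 3.139e+00  3.000e-03 -8.000e-02] [-0.1 -0.6 -0.5]
([0.0272, 0.0268, 0.0037], [0.0024, 0.003, -0.0024])
```

arm_command(moves=[[[0.01, 0.008, 0.002], [0, 0.003, 0], 0.0], [[0.02, 0.018, 0.002], [0, 0.003, 0], 0.0], [[0.026, 0.026, 0.002], [0, 0.003, 0], 0.0], [[0.026, 0.026, 0.004], [0, 0.003, 0], 0.0], [[0.026, 0.026, 0.005], [0, 0.003, 0], 0.0]])

```text
time: 26.2
tool_pos: [0.49, 0.0146, 0.0582]
tool_rot: [3.139, -0.006, -0.081]
contact_force: [-0.3, 0.7, -1.6]
opening: 0.0116
grip_force: 49.9
```

arm_command(moves=[[[0, 0, 0], [0, 0, 0], 0.02], [[0, 0, 0], [0, 0, 0], 0.04], [[0, 0, 0], [0, 0, 0], 0.04], [[0, 0, 0], [0, 0, 0], 0.04], [[0, 0, -0.02], [0, 0, 0], 0.04]])

```text
time: 26.7
tool_pos: [0.4875, 0.0157, 0.0762]
tool_rot: [3.139, 0.001, -0.08]
contact_force: [-0.5, 0.4, 0.1]
opening: 0.0392
grip_force: 0.0
```

arm_command(moves=[[[0, 0, -0.04], [0, 0, 0], 0.04], [[0, 0.01, -0.08], [0, 0, 0], 0.04], [[0, 0.03, -0.12], [0, 0, 0], 0.04], [[0, 0.07, -0.14], [0, 0, 0], 0.04], [[-0.01, 0.11, -0.15], [0, 0, 0], 0.04]])

```text
time: 27.2
tool_pos: [0.4711, -0.0942, 0.2306]
tool_rot: [3.138, -0.009, -0.078]
contact_force: [1.2, -0.6, 0.1]
opening: 0.0399
grip_force: 0.0
```

```bash
python3 - <<'E'
from h import *
p,R,s=tool();im,m=snap("wrist","w14");p,R,s=tool();print(np.round(p,4),np.round(s["tool_rot"],3))
for c,z in(("orange",.028),("yellow",.06),("blue",.051)):
    for r,a,q in blobs(im,c,(140,0,420,260),60): print(c,a,np.round(r[0]),np.round(ray(m,r[0],z)[0,:2],3),np.round(ray(m,cv2.boxPoints(r),z)[:,:2],3).tolist())
print(delta((.4857,-.1543,.18),(np.pi,0,-.078)))
E
```

```text
[ 0.4693 -0.0994  0.2311] [ 3.134 -0.008 -0.082]
orange 4694.0 [174. 112.] [0.568 0.011] [[0.63, 0.028], [0.626, -0.026], [0.499, -0.008], [0.504, 0.051]]
yellow 1672.5 [338. 183.] [ 0.483 -0.154] [[0.459, -0.132], [0.511, -0.136], [0.507, -0.176], [0.454, -0.173]]
blue 190.0 [367. 113.] [ 0.55  -0.187] [[0.533, -0.183], [0.567, -0.185], [0.566, -0.191], [0.532, -0.189]]
([0.0204, 0.053, 0.0517], [0.0076, -0.0084, -0.0036])
```

View pics/w14.png

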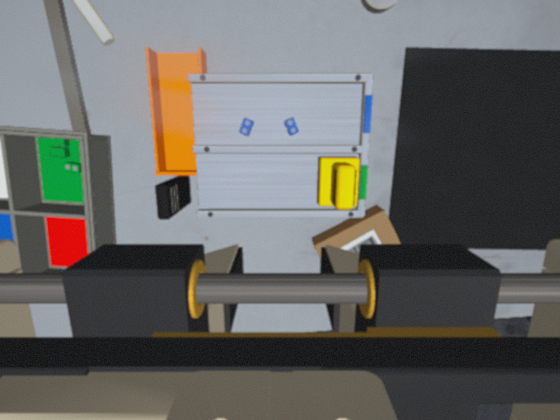

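The scoop is set under the blue lane (150–205, 50–175), the scraper is unmoved at (338,183), and the green blocks are in the green cell. Picking up the scraper.

arm_command(moves=[[[0.01, 0.03, 0.03], [0, -0.008, 0], 0.04], [[0.018, 0.053, 0.06], [0, -0.008, 0], 0.04], [[0.018, 0.053, 0.09], [0, -0.008, 0], 0.04], [[0.018, 0.053, 0.105], [0, -0.008, 0], 0.04], [[0.018, 0.053, 0.105], [0, -0.008, 0], 0.04]])

```text
time: 27.75
tool_pos: [0.4823, -0.1469, 0.1208]
tool_rot: [3.141, 0.009, -0.081]
contact_force: [-0.3, 1.0, -0.4]
opening: 0.04
grip_force: 0.0
```

```bash
python3 - <<'E'
from h import *
p,R,s=tool();print(np.round(p,4),np.round(s["tool_rot"],3),delta((.4857,-.1543,.0705),(np.pi,0,-.078)))
E
```

```text
[ 0.4823 -0.1469  0.1208] [ 3.141  0.009 -0.081] ([0.0045, 0.007, 0.0503], [0.0006, 0.0089, -0.0026])
```

arm_command(moves=[[[0.003, 0.007, 0], [0, 0.009, -0.003], 0.04], [[0.003, 0.007, 0.02], [0, 0.009, -0.003], 0.04], [[0.003, 0.007, 0.04], [0, 0.009, -0.003], 0.04], [[0.003, 0.007, 0.05], [0, 0.009, -0.003], 0.04], [[0.003, 0.007, 0.05], [0, 0.009, -0.003], 0.02]])

```text
time: 28.25
tool_pos: [0.486, -0.155, 0.073]
tool_rot: [3.139, -0.004, -0.077]
contact_force: [1.1, 0.9, -0.1]
opening: 0.036
grip_force: 0.0
```

arm_command(moves=[[[0, 0, 0], [0, 0, 0], 0.0], [[0, 0, 0], [0, 0, 0], 0.0], [[0, 0, 0], [0, 0, 0], 0.0], [[0, 0, 0], [0, 0, 0], 0.0], [[0, 0, 0], [0, 0, 0], 0.0]])

```text
time: 28.75
tool_pos: [0.4867, -0.1551, 0.0741]
tool_rot: [3.138, -0.007, -0.077]
contact_force: [-0.3, 0.9, 6.5]
opening: 0.018
grip_force: 49.9
```

arm_command(moves=[[[0, 0, -0.01], [0, 0, 0], 0.0], [[0, 0, -0.03], [0, 0, 0], 0.0], [[0.02, 0, -0.03], [0, 0, 0], 0.0], [[0.05, 0, -0.03], [0, 0, 0], 0.0], [[0.068, 0, -0.03], [0, 0, 0], 0.0]])

```text
time: 29.25
tool_pos: [0.5553, -0.1604, 0.1042]
tool_rot: [3.139, -0.006, -0.077]
contact_force: [-0.5, -0.5, -1.4]
opening: 0.0175
grip_force: 49.9
```

```bash
python3 - <<'E'
from h import *
p,R,s=tool();print(np.round(p,4),np.round(s["tool_rot"],3),s["opening"],np.round(s["contact_force"],1),delta((.5532,-.1585,.0705),(np.pi,0,-.078)))
im,m=snap("top")
for c,z in(("orange",.02),("blue",.05)):
    for r,a,q in blobs(im,c,(285,190,345,280),6): print(c,a,np.round(r[0],1),np.round(ray(m,r[0],z)[0,:2],3))
E
```

```text
[ 0.5553 -0.1604  0.1042] [ 3.139 -0.006 -0.077] 0.017473528176974496 [-0.5 -0.5 -1.4] ([-0.0024, -0.0018, 0.0337], [0.003, -0.0063, 0.0007])
```

arm_command(moves=[[[-0.002, -0.001, 0.01], [0, -0.005, 0], 0.0], [[-0.002, -0.001, 0.02], [0, -0.005, 0], 0.0], [[-0.002, -0.001, 0.026], [0, -0.005, 0], 0.0], [[-0.002, -0.001, 0.029], [0, -0.005, 0], 0.0], [[-0.002, -0.001, 0.029], [0, -0.005, 0], 0.0]])

```text
time: 29.8
tool_pos: [0.5511, -0.1589, 0.0744]
tool_rot: [3.139, 0.001, -0.077]
contact_force: [0.8, -0.4, -2.0]
opening: 0.0175
grip_force: 49.9
```

```bash
python3 - <<'E'
from h import *
im,m=snap("wrist","w15");p,R,s=tool();print(np.round(p,4),np.round(s["tool_rot"],3),np.round(s["contact_force"],1))
for c,z in(("orange",.028),("blue",.051),("yellow",.06)):
    for r,a,q in blobs(im,c,(0,0,420,300),40): print(c,a,np.round(r[0]),np.round(ray(m,r[0],z)[0,:2],3))
E
```

```text
[ 0.5514 -0.159   0.0744] [ 3.139  0.    -0.077] [ 0.4  0.5 -1.8]
orange 6543.5 [ 42. 202.] [ 0.585 -0.008]
blue 81.0 [125. 256.] [ 0.553 -0.067]
blue 245.0 [328. 232.] [ 0.559 -0.187]
blue 218.0 [212.   4.] [ 0.681 -0.135]
yellow 3169.0 [281. 244.] [ 0.557 -0.16 ]
```

arm_command(moves=[[[0, -0.008, 0], [0, 0, 0], 0.0], [[0, -0.016, 0], [0, 0, 0], 0.0], [[0, -0.024, 0], [0, 0, 0], 0.0], [[0, -0.032, 0], [0, 0, 0], 0.0], [[0, -0.04, 0], [0, 0, 0], 0.0]])

```text
time: 30.35
tool_pos: [0.555, -0.1182, 0.0743]
tool_rot: [3.139, 0.0, -0.077]
contact_force: [-0.8, 0.1, -1.4]
opening: 0.0173
grip_force: 49.9
```

arm_command(moves=[[[0.001, -0.008, 0], [0, 0, 0], 0.0], [[0.001, -0.016, 0], [0, 0, 0], 0.0], [[0.001, -0.024, 0], [0, 0, 0], 0.0], [[0.001, -0.032, 0], [0, 0, 0], 0.0], [[0.001, -0.04, 0], [0, 0, 0], 0.0]])

```text
time: 30.85
tool_pos: [0.5591, -0.0787, 0.0743]
tool_rot: [3.139, -0.0, -0.077]
contact_force: [0.0, -0.8, -1.3]
opening: 0.0172
grip_force: 49.9
```

```bash
python3 - <<'E'
from h import *
im,m=snap("wrist","w16");p,R,s=tool();print(np.round(p,4),np.round(s["tool_rot"],3),np.round(s["contact_force"],1))
for c,z in(("orange",.028),("blue",.051)):
    for r,a,q in blobs(im,c,(0,0,560,300),40): print(c,a,np.round(r[0]),np.round(ray(m,r[0],z)[0,:2],3),np.round(ray(m,cv2.boxPoints(r),z)[:,:2],3).tolist())
print(delta((.5635,-.0228,.0744),(np.pi,0,-.078)))
E
```

```text
[ 0.5591 -0.0776  0.0743] [ 3.14   0.    -0.077] [ 0.6  1.2 -0.4]
orange 8917.0 [152. 196.] [0.592 0.001] [[0.632, 0.03], [0.635, -0.031], [0.549, -0.031], [0.544, 0.037]]
blue 544.5 [466. 248.] [ 0.55  -0.188] [[0.535, -0.183], [0.567, -0.186], [0.565, -0.192], [0.533, -0.19]]
blue 392.0 [340.   6.] [ 0.683 -0.118] [[0.686, -0.105], [0.684, -0.131], [0.679, -0.131], [0.682, -0.104]]
([0.0002, -0.0549, -0.0002], [0.002, 0.0001, 0.0014])
```

Scoop nose still at x ≈ 0.633, so it hasn't moved. Continuing slowly over the edge, then back.

arm_command(moves=[[[0, -0.005, 0], [0, 0, 0], 0.0], [[0, -0.01, 0], [0, 0, 0], 0.0], [[0, -0.015, 0], [0, 0, 0], 0.0], [[0, -0.02, 0], [0, 0, 0], 0.0], [[0, -0.025, 0], [0, 0, 0], 0.0]])

```text
time: 31.4
tool_pos: [0.5611, -0.0541, 0.0743]
tool_rot: [3.139, -0.0, -0.077]
contact_force: [0.3, -0.3, -0.6]
opening: 0.0176
grip_force: 49.9
```

arm_command(moves=[[[0, -0.004, 0], [0, 0, 0], 0.0], [[0, -0.008, 0], [0, 0, 0], 0.0], [[0, -0.012, 0], [0, 0, 0], 0.0], [[0, -0.016, 0], [0, 0, 0], 0.0], [[0, -0.02, 0], [0, 0, 0], 0.0]])

```text
time: 31.9
tool_pos: [0.5626, -0.0342, 0.0742]
tool_rot: [3.139, -0.0, -0.077]
contact_force: [-0.1, -2.5, -0.3]
opening: 0.0177
grip_force: 49.9
```

arm_command(moves=[[[0, -0.004, 0], [0, 0, 0], 0.0], [[0, -0.008, 0], [0, 0, 0], 0.0], [[0, -0.011, 0], [0, 0, 0], 0.0], [[0, -0.013, 0], [0, 0, 0], 0.0], [[0, -0.013, 0], [0, 0, 0], 0.0]])

```text
time: 32.4
tool_pos: [0.5636, -0.0211, 0.0742]
tool_rot: [3.139, -0.0, -0.077]
contact_force: [-0.0, 1.0, 1.3]
opening: 0.0179
grip_force: 49.9
```

arm_command(moves=[[[0, 0.01, 0], [0, 0, 0], 0.0], [[0, 0.03, -0.01], [0, 0, 0], 0.0], [[0, 0.06, -0.03], [0, 0, 0], 0.0], [[0, 0.1, -0.06], [0, 0, 0], 0.0], [[0, 0.14, -0.09], [0, 0, 0], 0.0]])

```text
time: 32.9
tool_pos: [0.5517, -0.1624, 0.1647]
tool_rot: [3.14, 0.002, -0.077]
contact_force: [0.7, 0.2, -2.4]
opening: 0.0176
grip_force: 49.9
```

```bash
python3 - <<'E'
from h import *
im,m=snap("top","t2");p,R,s=tool();print(np.round(p,4))
for c,box,z in(("orange",(285,180,345,280),.02),("blue",(285,180,366,260),.01),("green",(285,180,364,260),.01),("green",(240,200,280,250),.002)):
    for r,a,q in blobs(im,c,box,3): print(c,a,np.round(r[0],1),np.round(ray(m,r[0],z)[0,:2],3))
im,m=snap("wrist","w17");
for r,a,q in blobs(im,"blue",(0,0,360,300),30): print("w",a,np.round(r[0]),np.round(ray(m,r[0],.01)[0,:2],3))
print(delta((.51,-.30,.12),(np.pi,0,-.157)))
E
```

```text
[ 0.5539 -0.1699  0.1705]
blue 5.0 [303. 218.] [0.551 0.009]
blue 3.0 [306. 212.] [ 0.57 -0.  ]
green 485.0 [258.2 228.3] [0.516 0.147]
w 95.5 [101. 220.] [0.549 0.01 ]
w 72.0 [299. 202.] [ 0.551 -0.189]
w 2880.0 [209.  24.] [ 0.717 -0.121]
([-0.0334, 0.1357, 0.0492], [0.0067, -0.0079, 0.0747])
```

Both blue blocks are in the scoop, at (0.551, 0.009) and (0.570, 0.000). Setting the scraper down on the mat now.

arm_command(moves=[[[-0.01, 0.03, 0], [0, 0, 0.02], 0.0], [[-0.02, 0.065, 0], [0, 0, 0.04], 0.0], [[-0.03, 0.1, 0.01], [0, 0, 0.06], 0.0], [[-0.038, 0.13, 0.03], [0, -0.005, 0.075], 0.0], [[-0.04, 0.136, 0.05], [0, -0.008, 0.075], 0.0]])

```text
time: 33.5
tool_pos: [0.5007, -0.2967, 0.1137]
tool_rot: [3.138, 0.008, -0.156]
contact_force: [-0.6, -0.4, -1.9]
opening: 0.0177
grip_force: 49.9
```

arm_command(moves=[[[0, 0, 0.02], [0, 0, 0], 0.0], [[0, 0, 0.04], [0, 0, 0], 0.0], [[0, 0, 0.06], [0, 0, 0], 0.0], [[0, 0, 0.07], [0, 0, 0], 0.0], [[0, 0, 0.07], [0, 0, 0], 0.0]])

```text
time: 34.0
tool_pos: [0.5006, -0.2929, 0.0429]
tool_rot: [3.141, 0.011, -0.152]
contact_force: [0.3, -0.8, -0.9]
opening: 0.0174
grip_force: 49.9
```

```bash
python3 - <<'E'
from h import *
p,R,s=tool();print(np.round(p,4),np.round(s["tool_rot"],3),np.round(s["contact_force"],1),delta((.5035,-.302,.0377),(np.pi,0,-.157)))
E
```

```text
[ 0.5006 -0.2929  0.0429] [ 3.141  0.011 -0.152] [ 0.3 -0.8 -0.9] ([0.0044, 0.0086, 0.0052], [0.0008, 0.0114, 0.0046])
```

arm_command(moves=[[[0, 0.003, 0.002], [0, 0.01, 0], 0.0], [[0, 0.006, 0.004], [0, 0.01, 0], 0.0], [[0, 0.006, 0.005], [0, 0.01, 0], 0.0], [[0, 0.006, 0.005], [0, 0.01, 0], 0.0], [[0, 0.006, 0.005], [0, 0.01, 0], 0.0]])

```text
time: 34.5
tool_pos: [0.501, -0.2996, 0.0402]
tool_rot: [3.139, -0.003, -0.152]
contact_force: [0.3, -0.7, -0.4]
opening: 0.0176
grip_force: 49.9
```

arm_command(moves=[[[0, 0, 0.001], [0, 0, 0], 0.03], [[0, 0, 0.001], [0, 0, 0], 0.04], [[0, 0, 0.001], [0, 0, 0], 0.04], [[0, 0, -0.02], [0, 0, 0], 0.04], [[0, 0, -0.06], [0, 0, 0], 0.04]])

```text
time: 35.0
tool_pos: [0.4991, -0.2981, 0.0978]
tool_rot: [-3.141, 0.004, -0.152]
contact_force: [0.4, 0.5, 0.8]
opening: 0.0398
grip_force: 0.0
```

arm_command(moves=[[[0, 0, -0.05], [0, 0, 0], 0.04], [[0, -0.04, -0.08], [0, 0, -0.02], 0.04], [[0, -0.08, -0.11], [0, 0, -0.04], 0.04], [[-0.005, -0.13, -0.13], [0, 0, -0.06], 0.04], [[-0.01, -0.18, -0.13], [0, 0, -0.078], 0.04]])

```text
time: 35.5
tool_pos: [0.519, -0.1228, 0.2324]
tool_rot: [3.137, -0.008, -0.075]
contact_force: [1.1, 0.0, -0.7]
opening: 0.04
grip_force: 0.0
```

```bash
python3 - <<'E'
from h import *
print(delta((.475,.012,.2),(np.pi,0,-.078)))
E
```

```text
([-0.0541, -0.1313, 0.0313], [0.0048, -0.008, 0.0034])
```

arm_command(moves=[[[-0.01, -0.03, 0], [0, 0, 0], 0.04], [[-0.03, -0.07, 0.01], [0, -0.004, 0], 0.04], [[-0.045, -0.11, 0.02], [0, -0.008, 0], 0.04], [[-0.054, -0.131, 0.03], [0, -0.008, 0], 0.04], [[-0.054, -0.131, 0.03], [0, -0.008, 0], 0.04]])

```text
time: 36.0
tool_pos: [0.4718, 0.0136, 0.1979]
tool_rot: [3.139, 0.009, -0.071]
contact_force: [0.5, -1.0, 0.1]
opening: 0.0399
grip_force: 0.0
```

```bash
python3 - <<'E'
from h import *
im,m=snap("wrist","w18");p,R,s=tool();print(np.round(p,4),np.round(s["tool_rot"],3))
for c,z in(("orange",.028),("blue",.01),("green",.01)):
    for r,a,q in blobs(im,c,(170,0,400,250),20): print(c,a,np.round(r[0]),np.round(ray(m,r[0],z)[0,:2],3),np.round(ray(m,cv2.boxPoints(r),z)[:,:2],3).tolist() if c=="orange" else '')
# fin: dark column just below scoop
g=cv2.cvtColor(im,cv2.COLOR_RGB2GRAY);
for y in range(180,245,8):
    k=np.where(g[y,220:340]<60)[0];print(y,(k.min()+220,k.max()+220) if len(k) else None,end=' ')
t,mt=snap("top","t3")
for r,a,q in blobs(t,"yellow",(300,190,470,290),6): print("scr",a,np.round(ray(mt,r[0],.035)[0,:2],3))
print(delta((.489,.0148,.1),(np.pi,0,-.078)))
E
```

```text
[0.4731 0.012  0.1987] [ 3.138  0.007 -0.072]
orange 6690.0 [280.  96.] [0.569 0.007] [[0.632, 0.03], [0.628, -0.024], [0.499, -0.018], [0.503, 0.042]]
blue 77.0 [280. 118.] [0.549 0.009] 
green 372.0 [173. 164.] [0.511 0.124] 
180 (np.int64(273), np.int64(284)) 188 (np.int64(272), np.int64(284)) 196 (np.int64(272), np.int64(284)) 204 (np.int64(272), np.int64(284)) 212 (np.int64(273), np.int64(284)) 220 None 228 None 236 None 244 None ([0.0152, -0.0052, 0.099], [0.0034, 0.0051, 0.0051])
```

```bash
python3 - <<'E'
from h import *
m=robot.camera_model("wrist");im=cv2.cvtColor(cv2.imread("pics/w18.png"),cv2.COLOR_BGR2RGB)
h=cv2.cvtColor(im,cv2.COLOR_RGB2HSV)
k=((h[...,0]>90)&(h[...,0]<130)&(h[...,1]>70)).astype(np.uint8);n,l,st,ce=cv2.connectedComponentsWithStats(k[0:200,245:320])
print([(s[4],(c+(245,0)).round().tolist(),np.round(ray(m,c+(245,0),.01)[0,:2],3).tolist()) for s,c in zip(st[1:],ce[1:]) if s[4]>8])
g=cv2.cvtColor(im,cv2.COLOR_RGB2GRAY);k=np.where(g[165:230,278]<60)[0]+165;print(k.min(),k.max(),np.round(ray(m,[(278,k.min()),(278,k.max())],.095),3).tolist())
E
```

```text
[(np.int32(97), [288.0, 97.0], [0.572, -0.004]), (np.int32(139), [280.0, 119.0], [0.552, 0.006])]
170 217 [[0.51, 0.01, 0.095], [0.471, 0.013, 0.095]]
```

arm_command(moves=[[[0.01, -0.001, 0.02], [0, 0.006, 0.004], 0.04], [[0.016, -0.002, 0.05], [0, 0.006, 0.004], 0.04], [[0.016, -0.002, 0.08], [0, 0.006, 0.004], 0.04], [[0.016, -0.002, 0.11], [0, 0.006, 0.004], 0.04], [[0.016, -0.002, 0.13], [0, 0.006, 0.004], 0.04]])

```text
time: 36.6
tool_pos: [0.4892, 0.0099, 0.0671]
tool_rot: [3.138, 0.001, -0.08]
contact_force: [-0.1, 0.3, -0.2]
opening: 0.0399
grip_force: 0.0
```

arm_command(moves=[[[0, 0, 0.008], [0, 0, 0], 0.04], [[0, 0, 0.011], [0, 0, 0], 0.04], [[0, 0, 0.011], [0, 0, 0], 0.04], [[0, 0, 0.011], [0, 0, 0], 0.03], [[0, 0, 0.011], [0, 0, 0], 0.01]])

```text
time: 37.1
tool_pos: [0.4896, 0.0113, 0.0586]
tool_rot: [3.138, -0.002, -0.078]
contact_force: [-0.1, 0.1, -0.2]
opening: 0.0285
grip_force: 0.0
```

arm_command(moves=[[[0, 0, 0], [0, 0, 0], 0.0], [[0, 0, 0], [0, 0, 0], 0.0], [[0, 0, 0], [0, 0, 0], 0.0], [[0, 0, 0], [0, 0, 0], 0.0], [[0, 0, 0], [0, 0, 0], 0.0]])

```text
time: 37.6
tool_pos: [0.4892, 0.0115, 0.058]
tool_rot: [3.139, -0.001, -0.078]
contact_force: [-1.0, 0.1, 6.2]
opening: 0.012
grip_force: 49.9
```

arm_command(moves=[[[0, 0, -0.001], [0, 0, 0], 0.0], [[-0.003, -0.01, -0.001], [0, 0, 0], 0.0], [[-0.01, -0.02, -0.001], [0, 0, 0], 0.0], [[-0.018, -0.028, -0.001], [0, 0, 0], 0.0], [[-0.025, -0.034, -0.005], [0, 0, 0], 0.0]])

```text
time: 38.1
tool_pos: [0.465, 0.0485, 0.062]
tool_rot: [3.139, 0.002, -0.077]
contact_force: [-0.2, 0.5, -2.8]
opening: 0.0115
grip_force: 49.9
```

arm_command(moves=[[[0, 0, -0.025], [0, 0, 0], 0.0], [[0, 0, -0.06], [0, 0, 0], 0.0], [[-0.01, 0, -0.09], [0, 0, 0], 0.0], [[-0.02, 0, -0.115], [0, 0, 0], 0.0], [[-0.035, 0, -0.13], [0, 0, 0], 0.0]])

```text
time: 38.6
tool_pos: [0.4318, 0.0509, 0.1946]
tool_rot: [3.139, -0.003, -0.078]
contact_force: [0.2, 0.4, -1.5]
opening: 0.0116
grip_force: 49.9
```

```bash
python3 - <<'E'
from h import *
im,m=snap("wrist","w19");p,R,s=tool();print(np.round(p,4),np.round(s["tool_rot"],3),np.round(s["contact_force"],1))
for r,a,q in blobs(im,"blue",(0,20,220,235),500):print("card",np.round(r[0]),np.round(r[1]),ray(m,r[0],.0015))
for y in(0,.15,.3):print(tipd((.44,.246,.1),.1,y,(.143,0,.0565)))
E
```

```text
[0.43   0.0512 0.1959] [ 3.139e+00 -3.000e-03 -7.700e-02] [-1.9  0.5 -0.2]
card [ 95. 199.] [69. 53.] [[0.44279267 0.25385422 0.0015    ]]
tcp [0.303 0.246 0.17 ]
([-0.1413, -0.1845, 0.0244], [-0.0009, -0.1027, -0.0774])
tcp [0.305 0.226 0.17 ]
([-0.1382, -0.1643, 0.0245], [-0.0082, -0.1021, -0.2272])
tcp [0.309 0.206 0.17 ]
([-0.1321, -0.1447, 0.0246], [-0.0155, -0.1011, -0.3771])
```

arm_command(moves=[[[-0.015, -0.015, 0], [0, 0, 0], 0.0], [[-0.035, -0.045, 0], [0, 0, -0.02], 0.0], [[-0.06, -0.08, 0], [0, 0, -0.04], 0.0], [[-0.085, -0.115, 0.005], [0, 0, -0.06], 0.0], [[-0.105, -0.15, 0.01], [0, 0, -0.077], 0.0]])

```text
time: 39.15
tool_pos: [0.3369, 0.2094, 0.1817]
tool_rot: [3.139, 0.001, -0.001]
contact_force: [1.0, 0.2, -1.3]
opening: 0.0116
grip_force: 49.8
```

```bash
python3 - <<'E'
from h import *
p,R,s=tool();print(np.round(p,4),np.round(s["tool_rot"],3),np.round(s["contact_force"],1),np.round(s["qpos"],2))
for z,th in((.095,.2),(.09,.35),(.08,.55),(.07,.8),(.06,1.0)): print(tipd((.436,.249,z),th,0,(.143,0,.0565)))
E
```

```text
[0.3369 0.2094 0.1817] [ 3.139e+00  1.000e-03 -1.000e-03] [ 1.   0.2 -1.3] [ 0.36  0.16  1.91 -0.    1.07  1.94]
tcp [0.307 0.249 0.179]
([-0.0298, -0.0396, 0.0028], [0.003, -0.1994, -0.0008])
tcp [0.321 0.249 0.192]
([-0.0159, -0.0396, -0.0105], [0.0029, -0.3494, -0.0011])
tcp [0.344 0.249 0.203]
([0.0067, -0.0396, -0.0213], [0.0028, -0.5494, -0.0013])
tcp [0.377 0.249 0.212]
([0.04, -0.0396, -0.0304], [0.0027, -0.7994, -0.0017])
tcp [0.406 0.249 0.211]
([0.0694, -0.0396, -0.0293], [0.0025, -0.9994, -0.002])
```

arm_command(moves=[[[-0.015, -0.02, 0], [0, 0, 0], 0.0], [[-0.025, -0.038, 0], [0, -0.08, 0], 0.0], [[-0.03, -0.04, 0.003], [0, -0.2, 0], 0.0], [[-0.016, -0.04, -0.01], [0, -0.34, 0], 0.0], [[-0.004, -0.04, -0.017], [0, -0.46, 0], 0.0]])

```text
time: 39.65
tool_pos: [0.3352, 0.2488, 0.1997]
tool_rot: [3.139, 0.464, -0.001]
contact_force: [-0.2, -0.0, -1.4]
opening: 0.0119
grip_force: 49.9
```

```bash
python3 - <<'E'
from h import *
p,R,s=tool();print(np.round(p,4),np.round(s["tool_rot"],3),np.round(s["contact_force"],1),np.round(s["qpos"],2))
for z,th in((.08,.6),(.07,.8),(.06,1.0)): print(tipd((.436,.249,z),th,0,(.143,0,.0565)))
E
```

```text
[0.3352 0.2488 0.1997] [ 3.139e+00  4.640e-01 -1.000e-03] [-0.2 -0.  -1.4] [0.34 0.42 1.58 0.15 1.58 1.88]
tcp [0.35  0.249 0.207]
([0.0097, -0.0001, -0.0134], [0.002, -0.1363, -0.0007])
tcp [0.377 0.249 0.212]
([0.0318, -0.0001, -0.0296], [0.0019, -0.3363, -0.0009])
tcp [0.406 0.249 0.211]
([0.0586, -0.0001, -0.0418], [0.0018, -0.5363, -0.0011])
```

arm_command(moves=[[[0.01, 0, -0.013], [0, -0.136, 0], 0.0], [[0.025, 0, -0.025], [0, -0.27, 0], 0.0], [[0.041, 0, -0.034], [0, -0.4, 0], 0.0], [[0.058, 0, -0.042], [0, -0.536, 0], 0.0], [[0.058, 0, -0.042], [0, -0.536, 0], 0.0]])

```text
time: 40.15
tool_pos: [0.4067, 0.2474, 0.2027]
tool_rot: [3.127, 1.011, -0.016]
contact_force: [-1.2, 0.4, -1.6]
opening: 0.0115
grip_force: 49.9
```

arm_command(moves=[[[0, 0, 0], [0, 0, 0], 0.0], [[0, 0, 0], [0, 0, 0], 0.0], [[0, 0, 0], [0, 0, 0], 0.0], [[0, 0, 0], [0, 0, 0], 0.0], [[0, 0, 0], [0, 0, 0], 0.0]])

```text
time: 40.65
tool_pos: [0.4052, 0.2483, 0.2123]
tool_rot: [3.137, 0.993, -0.004]
contact_force: [0.5, 0.2, -1.8]
opening: 0.0117
grip_force: 49.9
```

```bash
python3 - <<'E'
from h import *
im,m=snap("wrist","w20");p,R,s=tool();print(np.round(p,4),np.round(s["tool_rot"],3),np.round(s["contact_force"],1))
h=cv2.cvtColor(im,cv2.COLOR_RGB2HSV);k=((h[...,0]>90)&(h[...,0]<130)&(h[...,1]>70)).astype(np.uint8);n,l,st,ce=cv2.connectedComponentsWithStats(k[0:240,235:325])
print([(s[4],(c+(235,0)).round().tolist()) for s,c in zip(st[1:],ce[1:]) if s[4]>20])
o=blobs(im,"orange",(150,0,420,250),300);print([(a,np.round(r[0]),np.round(r[1])) for r,a,q in o])
E
```

```text
[0.4053 0.2483 0.2119] [ 3.137  0.994 -0.005] [ 0.4 -0.6 -1.8]
[]
[(22622.5, array([280., 113.]), array([226., 110.]))]
```

The scoop is empty. Untip and carry it back to the mat.

arm_command(moves=[[[-0.005, 0, 0.01], [0, 0.12, 0], 0.0], [[-0.012, 0, 0.02], [0, 0.25, 0], 0.0], [[-0.018, 0, 0.03], [0, 0.38, 0], 0.0], [[-0.022, 0, 0.04], [0, 0.5, 0], 0.0], [[-0.022, 0, 0.045], [0, 0.63, 0], 0.0]])

```text
time: 41.2
tool_pos: [0.3551, 0.2481, 0.2056]
tool_rot: [3.139, 0.36, -0.002]
contact_force: [0.1, -0.4, -1.2]
opening: 0.012
grip_force: 49.9
```

```bash
python3 - <<'E'
from h import *
p,R,s=tool();print(np.round(p,4),np.round(s["tool_rot"],3))
print(delta((.36,.1,.22),(np.pi,0,-.05)),delta((.37,.22,.22),(np.pi,0,0)))
E
```

```text
[0.3551 0.2481 0.2056] [ 3.139e+00  3.600e-01 -2.000e-03]
([-0.0002, 0.1481, -0.0149], [0.0109, 0.36, 0.0481]) ([0.0089, 0.0281, -0.0186], [0.0019, 0.3602, -0.0014])
```

arm_command(moves=[[[0.005, 0, -0.015], [0, 0.12, 0], 0.0], [[0.009, 0.02, -0.018], [0, 0.24, 0], 0.0], [[0.007, 0.06, -0.018], [0, 0.36, 0.01], 0.0], [[0.003, 0.1, -0.018], [0, 0.36, 0.03], 0.0], [[0, 0.148, -0.018], [0.01, 0.36, 0.048], 0.0]])

```text
time: 41.7
tool_pos: [0.3604, 0.0998, 0.2228]
tool_rot: [3.14, 0.004, -0.048]
contact_force: [1.7, -0.7, -0.1]
opening: 0.0117
grip_force: 49.9
```

```bash
python3 - <<'E'
from h import *
p,R,s=tool();print(np.round(p,4),np.round(s["tool_rot"],3));im,m=snap("wrist","w21")
g=cv2.cvtColor(im,cv2.COLOR_RGB2HSV)
for r,a,q in blobs(im,"blue",(0,0,240,240),20):print("blue",a,np.round(r[0]),ray(m,r[0],.0015)[0])
print(delta((.40,-.15,.20),(np.pi,0,-.1)),delta((.418,-.405,.17),(np.pi,0,-.15)))
E
```

```text
[0.3604 0.0998 0.2228] [ 3.14   0.004 -0.048]
blue 3748.0 [144. 120.] [0.44530114 0.24892059 0.0015    ]
([0.0528, 0.2403, 0.0238], [0.0059, 0.0052, 0.0455]) ([0.0848, 0.4938, 0.0551], [0.006, 0.0051, 0.0955])
```

arm_command(moves=[[[0.005, 0.03, 0], [0, 0, 0.01], 0.0], [[0.02, 0.075, 0], [0, 0, 0.02], 0.0], [[0.03, 0.12, 0], [0, 0, 0.03], 0.0], [[0.04, 0.165, 0], [0, 0, 0.04], 0.0], [[0.05, 0.21, 0], [0, 0, 0.045], 0.0]])

```text
time: 42.25
tool_pos: [0.401, -0.1136, 0.2227]
tool_rot: [3.139, 0.005, -0.096]
contact_force: [1.9, 0.3, -1.3]
opening: 0.0123
grip_force: 49.9
```

arm_command(moves=[[[0.01, 0.045, 0], [0, 0, 0.01], 0.0], [[0.02, 0.09, 0], [0, 0, 0.02], 0.0], [[0.03, 0.135, 0.01], [0, 0, 0.03], 0.0], [[0.035, 0.18, 0.02], [0, 0, 0.04], 0.0], [[0.035, 0.22, 0.03], [0, 0, 0.045], 0.0]])

```text
time: 42.75
tool_pos: [0.415, -0.3363, 0.1924]
tool_rot: [3.139, 0.005, -0.141]
contact_force: [1.1, 0.1, -2.1]
opening: 0.0117
grip_force: 49.9
```

```bash
python3 - <<'E'
from h import *
t,mt=snap("top","t4");im,m=snap("wrist","w22");p,R,s=tool();print(np.round(p,4),np.round(s["tool_rot"],3))
for r,a,q in blobs(im,"yellow",(0,0,420,240),200):print("scr",a,np.round(r[0]),np.round(ray(m,cv2.boxPoints(r),.03)[:,:2],3).tolist())
print(delta((.418,-.405,.07),(np.pi,0,-.15)))
B=t[195:290,370:470];print(cv2.inRange(cv2.cvtColor(t,cv2.COLOR_RGB2HSV),*HSV["yellow"])[195:290,370:470].sum()//255)
E
```

```text
[ 0.4138 -0.3381  0.191 ] [ 3.139  0.008 -0.145]
scr 1335.5 [216. 117.] [[0.525, -0.285], [0.522, -0.31], [0.473, -0.303], [0.476, -0.277]]
([0.0148, 0.0653, 0.121], [0.0026, 0.0077, 0.0054])
71
```

arm_command(moves=[[[0.005, 0.03, 0.02], [0, 0.005, 0], 0.0], [[0.01, 0.065, 0.05], [0, 0.006, 0.005], 0.0], [[0.01, 0.068, 0.08], [0, 0.006, 0.005], 0.0], [[0.01, 0.068, 0.105], [0, 0.006, 0.005], 0.0], [[0.01, 0.068, 0.118], [0, 0.006, 0.005], 0.0]])

```text
time: 43.35
tool_pos: [0.4141, -0.4016, 0.0727]
tool_rot: [-3.141, 0.003, -0.145]
contact_force: [0.4, 0.6, -1.7]
opening: 0.0119
grip_force: 49.9
```

arm_command(moves=[[[0, 0, 0.004], [0, 0, 0], 0.0], [[0, 0, 0.008], [0, 0, 0], 0.0], [[0, 0, 0.009], [0, 0, 0], 0.0], [[0, 0, 0.009], [0, 0, 0], 0.0], [[0, 0, 0.009], [0, 0, 0], 0.0]])

```text
time: 43.85
tool_pos: [0.4153, -0.4036, 0.0665]
tool_rot: [3.138, -0.001, -0.145]
contact_force: [-0.3, -0.4, -1.5]
opening: 0.0116
grip_force: 49.9
```

arm_command(moves=[[[0, 0, 0.002], [0, 0, 0], 0.0], [[0, 0, 0.004], [0, 0, 0], 0.0], [[0, 0, 0.005], [0, 0, 0], 0.0], [[0, 0, 0.005], [0, 0, 0], 0.0], [[0, 0, 0.005], [0, 0, 0], 0.0]])

```text
time: 44.35
tool_pos: [0.415, -0.4035, 0.0611]
tool_rot: [3.139, -0.0, -0.145]
contact_force: [-2.7, 1.1, 5.0]
opening: 0.0119
grip_force: 49.8
```

arm_command(moves=[[[0, 0, 0.001], [0, 0, 0], 0.02], [[0, 0, 0.001], [0, 0, 0], 0.03], [[0, 0, 0.001], [0, 0, 0], 0.04], [[0, 0, 0.001], [0, 0, 0], 0.04], [[0, 0, -0.01], [0, 0, 0], 0.04]])

```text
time: 44.85
tool_pos: [0.4143, -0.4025, 0.0695]
tool_rot: [3.141, 0.002, -0.145]
contact_force: [-0.5, -0.5, -0.1]
opening: 0.0396
grip_force: 0.0
```

arm_command(moves=[[[0, 0, -0.03], [0, 0, 0], 0.04], [[0, 0, -0.06], [0, 0, 0], 0.04], [[0, 0, -0.1], [0, 0, 0], 0.04], [[0, 0, -0.14], [0, 0, 0], 0.04], [[0, 0, -0.18], [0, 0, 0], 0.04]])

```text
time: 45.35
tool_pos: [0.4148, -0.4026, 0.2532]
tool_rot: [3.138, -0.001, -0.145]
contact_force: [1.0, 0.2, 1.0]
opening: 0.0403
grip_force: 0.0
```

arm_command(moves=[[[0, 0.03, 0], [0, 0, 0], 0.04], [[-0.03, 0.06, 0], [0, 0, 0], 0.04], [[-0.06, 0.08, 0], [0, 0, 0], 0.04], [[-0.08, 0.1, 0], [0, 0, 0], 0.04], [[-0.08, 0.1, 0], [0, 0, 0], 0.04]])

```text
time: 45.85
tool_pos: [0.3186, -0.4922, 0.2517]
tool_rot: [3.138, 0.0, -0.149]
contact_force: [-0.5, -0.0, -0.8]
opening: 0.0398
grip_force: 0.0
```

```bash
python3 - <<'E'
from h import *
im,m=snap("wrist","w23");t,mt=snap("top","t5")
for c,z in(("orange",.031),("yellow",.023)):
    for r,a,q in blobs(im,c,(0,0,420,260),200):print(c,a,np.round(ray(m,cv2.boxPoints(r),z)[:,:2],3).tolist())
for n,box in(("greencell",(244,215,273,243)),("bluecell",(213,238,240,265))):
    x0,y0,x1,y1=box
    for r,a,q in blobs(t,n[:-4],box,100):
        M=np.zeros(t.shape[:2],np.uint8);cv2.drawContours(M,[q],-1,1,-1)
        v=cv2.cvtColor(t,cv2.COLOR_RGB2HSV);med=np.median(t[M>0],0);d=(np.abs(t.astype(int)-med).sum(2)>60)&(cv2.erode(M,np.ones((3,3)))>0)
        n_,l,st,ce=cv2.connectedComponentsWithStats(d.astype(np.uint8),connectivity=8);print(n,a,np.round(r[0]),[(s[4],c.round().tolist()) for s,c in zip(st[1:],ce[1:])])
for c in("green","blue"):print("plate",c,[(a,np.round(r[0])) for r,a,q in blobs(t,c,(285,195,366,260),2)])
E
```

```text
orange 2808.5 [[0.532, -0.392], [0.527, -0.453], [0.42, -0.44], [0.425, -0.374]]
yellow 2564.5 [[0.533, -0.276], [0.523, -0.337], [0.469, -0.321], [0.478, -0.258]]
greencell 484.0 [258. 228.] [(np.int32(3), [255.0, 219.0]), (np.int32(1), [260.0, 219.0]), (np.int32(3), [256.0, 223.0]), (np.int32(5), [259.0, 226.0]), (np.int32(5), [262.0, 228.0])]
bluecell 503.0 [226. 251.] [(np.int32(6), [224.0, 243.0]), (np.int32(1), [229.0, 242.0]), (np.int32(1), [221.0, 244.0])]
plate green []
plate blue []
```

```bash
python3 - <<'E'
from h import *
im=cv2.cvtColor(cv2.imread("pics/w21.png"),cv2.COLOR_BGR2RGB)
for c in("blue","green"):
    for r,a,q in blobs(im,c,(0,0,240,240),500):
        M=np.zeros(im.shape[:2],np.uint8);cv2.drawContours(M,[cv2.convexHull(q)],-1,1,-1);M=cv2.erode(M,np.ones((5,5)))
        med=np.median(im[M>0],0);D=np.abs(im.astype(int)-med).sum(2)
        d=cv2.morphologyEx(((D>45)&(M>0)).astype(np.uint8),cv2.MORPH_CLOSE,np.ones((3,3)))
        n,l,st,ce=cv2.connectedComponentsWithStats(d);print(c,np.round(r[0]),np.round(r[1]),[(s[4],s[2],s[3],k.round().tolist()) for s,k in zip(st[1:],ce[1:]) if s[4]>4])
t=cv2.imread("pics/t5.png");m=robot.camera_model("top")
print(np.round(proj(m,[(.5,-.295,.02),(.493,-.414,.02)])))
h=cv2.cvtColor(t,cv2.COLOR_BGR2HSV);k=cv2.inRange(h,(18,100,100),(36,255,255))[200:285,378:468];x,y,w,hh=cv2.boundingRect(k);print("yellow",x+378,y+200,w,hh)
k=cv2.inRange(h,(5,120,100),(17,255,255))[200:285,378:468];x,y,w,hh=cv2.boundingRect(k);print("orange",x+378,y+200,w,hh)
E
```

```text
blue [144. 120.] [57. 74.] [(np.int32(21), np.int32(15), np.int32(3), [139.0, 86.0]), (np.int32(63), np.int32(14), np.int32(9), [156.0, 92.0]), (np.int32(87), np.int32(11), np.int32(14), [134.0, 97.0]), (np.int32(594), np.int32(52), np.int32(24), [140.0, 146.0])]
green [210.  41.] [82. 32.] [(np.int32(728), np.int32(27), np.int32(33), [211.0, 17.0])]
[[403. 237.]
 [442. 240.]]
yellow 397 220 59 43
orange 408 218 48 46
```

```bash
python3 -c "
from cell import robot
print(robot.hand_in())"
```

```text
the job is handed in; nothing more can be done
None
```

The job is handed in at about 46 s: the three green and two blue blocks were tipped into their own cells, green first, and the plate is clear. Scoop and scraper are back on the black mat; the end state was checked from image measurements only, and no verdict came back.

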